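# Press the hot enamel plaques flat

### The arm

A 6-joint arm with a two-finger parallel gripper is mounted at the origin on the work surface. World frame = base frame: x ahead of the robot, y to its left, z up, the work surface at z = 0. Lengths are in m, angles in rad, forces in N, time in s.
With the tool pointing down it reaches from about 0.375 to 0.975 m from the base axis. Payload 3.8 kg.
Tool frame: the origin (TCP) lies at the very end of the fingers, on their centre line; the grasp point (between the pads) lies 19 mm behind it; z points along the fingers, y is the line along which they close (so a half turn about z gives the same grasp; the last joint's range is limited). The gripper opens to 85 mm and grips with 20 to 120 N. Pads are 22 mm wide; open, the fingers measure 114 mm over their backs; the gripper's body (76 mm by 85 mm) begins 54 mm behind the grasp point. The pads swing forward as they close: fully open they stand 13 mm farther back than shut.
Start: joints at [-1.259, 0.264, 1.604, -0, 1.274, -0.037], TCP at [0.231, -0.634, 0.231] pointing down, gripper open.
Joint ranges: [-2.63, 2.63], [-0.94, 2.18], [0.31, 2.57], [-1.31, 4.45], [0, 2.66], [-2.55, 2.55]. Speed limits (rad/s): [2.57, 2.57, 3.14, 3.14, 3.14, 3.14].

### API

Orientations are given as a rotation vector (axis times angle).
In Python, from workcell import bot, vision gives the robot as it stands. The module is installed in compiled form; this text tells all that it offers.
- The arm moves only by the tool play_rows, never from a script. Its argument "moves" is a list that holds one entry, the list of rows, each a list of 7 numbers: the turn, a rotation vector about the tool's x, y, z as a fraction of full scale, then the shift along the tool's x, y, z as a fraction of full scale, then the finger opening in mm, from 0 to 85.4. In form: [[[ax, ay, az, x, y, z, jaw], ...]]. A call has 1 to 5 rows; each row shifts and turns the commanded pose from where the row before left it, along the tool's axes as they then stand; what a row does not reach is not made up. Full scale, the value 1, is 0.1 m for a shift and 0.5 rad for a turn. A row lasts 1/12 s, in which the tool goes at most 41.7 mm and 7.16 degrees, less where a joint would pass 70% of its speed; a pose out of reach is approached as far as the arm can. A call with a number of a shift or a turn outside -1 to 1 is refused whole. A call with a gripper value outside its range is refused whole. The fingers move at their own pace and stop on an object; "newtons" is the grip in N (left out, the last holds). Time passes only in rows, so rows that do not move let the fingers close. It gives the time, the measured TCP pose, the force, the opening and the grip force at its end, in the units of the state.
- bot.read_state(): the state, without advancing time (a new reading comes with each control period).
- vision.read_camera(name): name is "side" or "top" or "wrist"; returns a dict with "image" (480x640x3 uint8, red, green, blue), "depth" (480x640 float32, m along the optical axis (not along the pixel's ray), 0 where there is no reading), "K" (3x3 intrinsics, pixels), "R" (3x3) and "t" (3): a world point X has camera coordinates R X + t. Camera axes: x right, y down, z forward; pixel columns grow to the right and rows downward; lengths in m; the calibration is good to about 2 mm. A picture is of the moment at which its call begins.
- bot.finish_job(): hands the job in; it is judged then, once.
The state is a dict: "time": time; "q": joint angles; "joint_vel": joint speeds; "joint_torque": joint torques, N m; "tool_pos": TCP position; "tcp_rot": TCP orientation; "wrist_force": force on the tool from outside, world axes, zero at the start; "torque": the same for the moment, N m; "width": opening from 0.0 (shut) to 1.0 (fully open); "grip_force": force on a finger pad.
Only numpy, scipy, OpenCV 4.12 (cv2) and the standard library are available. Lean on these libraries where they do the work, as an engineer would, in place of code of your own. Each camera call takes 0.05 s, during which the arm holds its last target. There are 200 camera calls.

### The job

The enamel plaques on the firing rack are fresh from the kiln and too hot to touch: with the spatula slid under each one, carry them all level to the press bed, one squarely on each seat's rails, never letting the gripper or arm touch a plaque. When all are across, lay the spatula back flat on its tile as it lay before, then lower the press plate over the bed's two pins until it rests flush on both end blocks. Leave everything else on the bench where it is.

Things in the scene. Friction and masses are not known exactly. Their poses are not given: they have to be found in the camera images.
- plaque_a: Fired enamel plaque, blue with a yellow ring, copper edges: a flat slab 80 (x) x 60 (y) x 5 mm, 60 to 130 g; origin at the centre of its underside, z up. Starts lying across one rail pair of the rack, roughly centred on it. May be absent.
- plaque_b: Fired enamel plaque, red with an off-white ring, copper edges: a flat slab 80 (x) x 60 (y) x 5 mm, 60 to 130 g; origin at the centre of its underside, z up. Starts lying across one rail pair of the rack, roughly centred on it. May be absent.
- plaque_c: Fired enamel plaque, yellow with a green ring, copper edges: a flat slab 80 (x) x 60 (y) x 5 mm, 60 to 130 g; origin at the centre of its underside, z up. Starts lying across one rail pair of the rack, roughly centred on it. May be absent.
- rack: Firing rack, fixed: cream board 86 (x) x 216 (y) x 6 mm; three places at y = -72, 0, +72 mm, each a pair of dark rails along x, 80 mm long, inner faces 48 mm apart, tops at z = 22 mm. Under a plaque is thus a tunnel 48 mm wide, from z = 6 to 22 mm, open at the front (-x, robot side). Origin: centre of the underside, on the table; x points away from the robot.
- bed: Press bed, fixed: green base 86 (x) x 284 (y) x 6 mm; seats at y = -72, 0, +72 mm, each a pair of aluminium rails just like the rack's (80 mm long, inner faces 48 mm apart, from z = 6 to 22 mm, open at the front, -x). At y = -127 and +127 mm an end block 30 mm wide, top at z = 29 mm, carries a locating pin. Origin: centre of the underside, on the table; x points away from the robot.
- pin0 (a point): Tip of the bed's upright steel locating pin at y = -127 mm: 10 mm thick, tapered over its top 6 mm, standing 25 mm above its end block, tip at z = 54 mm of the bed.
- pin1 (a point): Tip of the like pin at y = +127 mm.
- seat0 (a point): Centre of the press bed's seat at y = -72 mm, at rail-top height; a plaque's origin belongs here.
- seat1 (a point): Centre of the press bed's middle seat, at rail-top height.
- seat2 (a point): Centre of the press bed's seat at y = +72 mm, at rail-top height.
- spatula: Loose, 180 g. Steel blade 30 mm wide, 4 mm thick, from x = 25 to the tip at x = 125 mm, underside at z = 0; a foot 50 (x) x 56 (y) x 6 mm centred on the origin; on it an upright wooden grip post 28 (x) x 40 (y) mm, z = 6 to 70 mm. Origin: underside, below the post's centre. Fingers closing on the post along x hold it stiffest. Carry a plaque centred about 78 mm ahead of the origin.
- tile: White ceramic spatula tile, fixed, 200 (x) x 90 (y) x 8 mm, at one side of the work; origin at the centre of its underside. The spatula starts lying on it, blade towards the tile's +x.
- park (a point): Point on the tile's top face, 50 mm from its centre towards -x: the spatula's origin belongs here when it is laid back, its blade along the tile's x.
- press_plate: Steel press plate, loose, 450 to 660 g: 86 (x) x 284 (y) x 8 mm, a 14 mm round hole at y = -127 and +127 mm; in the middle on top a black handle block 22 (x) x 80 (y) mm, z = 8 to 50 mm. Origin: centre of the underside. Starts flat on the table at one side, long axis roughly away from the robot. Fits either way round; closed, its underside is 2 mm above the plaques.
- bowl: Bystander: maroon bowl, 110 mm across, 35 mm high.
- tape_roll: Bystander: grey-green tape roll, 90 mm across, 22 mm high.
- red_tin: Bystander: round red tin, 52 mm across, 28 mm high.
- water_cup: Bystander: clear plastic cup, 72 mm across, 75 mm high.
- flux_jar: Bystander: amber jar with yellow cap, 52 mm across, 70 mm high.
- screwdriver: Bystander: red-handled screwdriver lying behind the work.
Not all that is in view belongs to the job. Of the things that look like the tile, the smaller one is meant. Leave any blue look-alike of the spatula alone.

How it is judged:
On the way, in this order (a step that is already met when the one before it is completed fails the run):
1. a plaque is lifted clear of the rack on the spatula (((contact force between plaque_a and spatula above 0.1 N and height (world z) of plaque_a above 0.03 m) or (contact force between plaque_b and spatula above 0.1 N and height (world z) of plaque_b above 0.03 m) or (contact force between plaque_c and spatula above 0.1 N and height (world z) of plaque_c above 0.03 m))), for 0.1 s.
2. every plaque lies on a seat of the press bed ((horizontal distance between plaque_a and seat0 below 0.012 m or horizontal distance between plaque_a and seat1 below 0.012 m or horizontal distance between plaque_a and seat2 below 0.012 m) and z of plaque_a in the frame of bed between 0.019 and 0.025 m and angle between the x axis of each of plaque_a, plaque_b, plaque_c and the x axis of bed, either way round below 0.14 rad and angle between each of plaque_a, plaque_b, plaque_c's own z axis and vertical below 0.06 rad and (horizontal distance between plaque_b and seat0 below 0.012 m or horizontal distance between plaque_b and seat1 below 0.012 m or horizontal distance between plaque_b and seat2 below 0.012 m) and z of plaque_b in the frame of bed between 0.019 and 0.025 m and (horizontal distance between plaque_c and seat0 below 0.012 m or horizontal distance between plaque_c and seat1 below 0.012 m or horizontal distance between plaque_c and seat2 below 0.012 m) and z of plaque_c in the frame of bed between 0.019 and 0.025 m), for 0.2 s.
3. the spatula lies flat on its tile again (horizontal distance between spatula and park below 0.04 m and z of spatula in the frame of tile below 0.012 m and angle between spatula's own z axis and vertical below 0.08 rad and angle between the x axis of spatula and the x axis of tile, either way round below 0.3 rad and linear speed of spatula below 0.03 m/s), for 0.2 s.
4. the press plate is down over both pins (z of press_plate in the frame of bed between 0.026 and 0.0315 m and horizontal distance between press_plate and bed below 0.008 m and angle between the y axis of press_plate and the y axis of bed, either way round below 0.05 rad and angle between press_plate's own z axis and vertical below 0.02 rad and linear speed of press_plate below 0.03 m/s), for 0.2 s.
At the end, for the whole second after the job is handed in: Plaques flat on the bed's rails within 12 mm of seat centres, square within 8 degrees; spatula flat on its tile, within 40 mm of the park point and 17 degrees of the tile's length; press plate over both pins, resting on both end blocks within 2.5 mm, level within 1 degree, at rest (all of step 2 and all of step 3 and all of step 4); the robot touches nothing.
It fails at once if the gripper or arm touches a hot plaque (contact force between any of plaque_a, plaque_b, plaque_c and the fingers above 0.3 N or contact force between any of plaque_a, plaque_b, plaque_c and the arm above 0.3 N).
It fails at once if a plaque is tipped more than 30 degrees or dropped off the rails onto the table ((angle between plaque_a's own z axis and vertical above 0.52 rad or height (world z) of plaque_a below 0.004 m) or (angle between plaque_b's own z axis and vertical above 0.52 rad or height (world z) of plaque_b below 0.004 m) or (angle between plaque_c's own z axis and vertical above 0.52 rad or height (world z) of plaque_c below 0.004 m)).
It fails at once if a bystander is shifted more than 40 mm (distance of any of bowl, tape_roll, red_tin, water_cup, flux_jar, screwdriver from where it was at the start of the episode above 0.04 m).
Of plaque_a, plaque_b, plaque_c only 2 to 3 are there at a start; the rules pass over those that are not, and their reading is None.
At some moment in a run one of press_plate may be knocked a few centimetres aside while the robot is not near it.
It also fails if it takes over 200 s, if anything falls off the work surface, if the arm or the gripper's body presses on something with over 40 N, if the wrist force passes 120 N, or if a joint passes its speed limit or range.

## Working session

There is one attempt and no reset: what is moved stays moved. The work goes in short steps, Python scripts to look and compute and a tool call to move; the robot and the scene stay as the last step left them, time stands still between calls to the robot, and variables do not carry over. Pictures are saved under pics/ and viewed, at most 14 in all, crops included, and the job is handed in when it is done.

Besides the shell and the picture viewer there is one more tool, called after "Emit:" by a JSON object that holds its "method" and its "body", one argument or row to a line. play_rows: Moves the arm, as the interface text tells. Its arguments: {"type":"object","properties":{"moves":{"type":"array","items":{"type":"array","items":{"type":"array","items":{"type":"number"}}}},"newtons":{"type":"number"}},"required":["moves"]}

```bash
mkdir -p pics; cat > h.py <<'E'
import numpy as np, cv2
from workcell import bot, vision
from scipy.spatial.transform import Rotation as Ro
def cam(n): return vision.read_camera(n)
def ray(c,u,v,z):
    K,R,t=c["K"],c["R"],c["t"]; d=R.T@np.linalg.solve(K,[u,v,1.0]); o=-R.T@t
    return o+d*(z-o[2])/d[2]
def cloud(c):
    d=c["depth"];v,u=np.mgrid[:480,:640]
    p=np.stack([u*d,v*d,d],-1)@np.linalg.inv(c["K"]).T
    return (p-c["t"])@c["R"]
def px(c,X):
    p=c["K"]@(c["R"]@np.array(X)+c["t"]); return p[:2]/p[2]
def save(n,im): cv2.imwrite("pics/"+n,im[:,:,::-1])
E
python3 - <<'E'
from h import *
for n in("top","side"):
    c=cam(n);save(n+"0.png",c["image"]);np.savez(n+"0.npz",**c)
    print(n,-c["R"].T@c["t"],c["R"].round(2).tolist(),c["K"][0,0])
s=bot.read_state();print(s)
E
```

```text
top [ 0.35479684 -0.03203111  1.81687975] [[0.02, -1.0, 0.01], [-1.0, -0.02, -0.09], [0.09, -0.01, -1.0]] 614.5013046922909
side [0.31567994 0.7152708  0.79843707] [[-0.97, -0.25, 0.01], [-0.18, 0.66, -0.73], [0.17, -0.71, -0.68]] 471.8827628031712
{'time': 0.1, 'q': array([-1.25890523e+00,  2.64668355e-01,  1.60528160e+00,  1.47056562e-05,
        1.27370067e+00, -3.68906065e-02]), 'joint_vel': array([ 0.00190727, -0.00272189, -0.00334588,  0.00057964,  0.00131832,
       -0.00140981]), 'joint_torque': array([ 3.67939110e-04, -5.16706967e+01, -3.68590879e+01,  1.48413537e-06,
        6.31009490e-03, -8.02555803e-06]), 'tool_pos': array([ 0.23048291, -0.63370585,  0.23006905]), 'tcp_rot': array([-3.09193390e+00, -5.44731550e-01,  4.20945522e-04]), 'wrist_force': array([ 0.12616134, -0.44546082, -0.42213059]), 'torque': array([ 0.02061227, -0.0105927 , -0.07084051]), 'grip_force': 0.0, 'width': 1.0022375543874313}
```

View pics/top0.png

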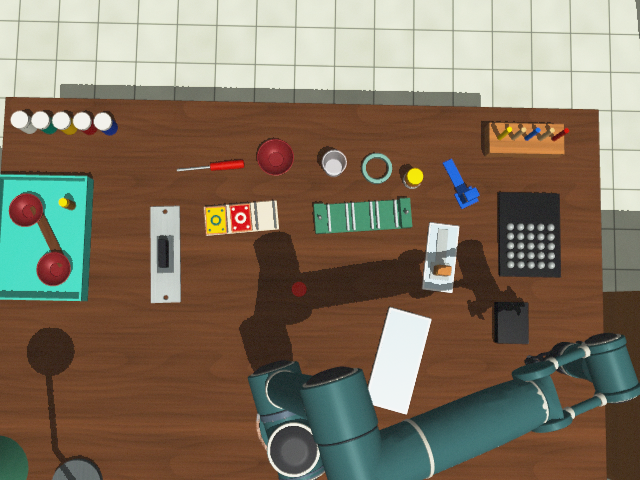

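View pics/side0.png

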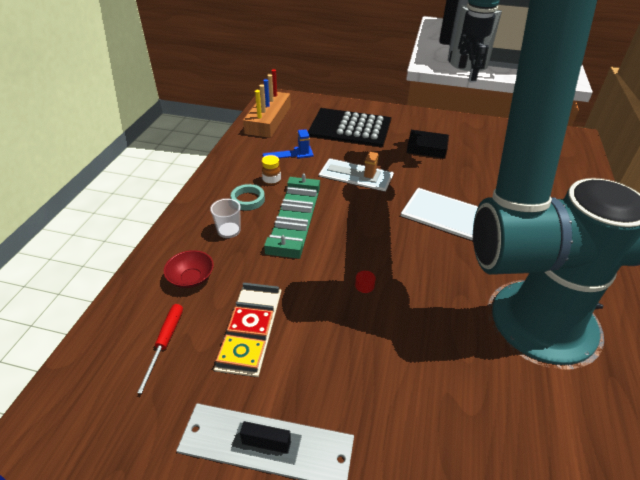

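The top view shows the rack at (242,218) with yellow (216,220) and red (241,217) plaques and no blue one. The bed is at (362,215), and the press plate at (165,254).
- **Spatula candidates:** steel with wooden post at (442,262), or the blue look-alike at (461,185). I choose the steel one.
- **Tile candidates:** the small white one at (441,257), or the large white one at (398,360). I choose the small one.

```bash
cat > m.py <<'E'
from h import *
c=dict(np.load("top0.npz"));im=c["image"];hsv=cv2.cvtColor(im,cv2.COLOR_RGB2HSV)
P=cloud(c)
def rect(name,mask,box,z):
    u0,v0,u1,v1=box;m=np.zeros((480,640),np.uint8);m[v0:v1,u0:u1]=mask[v0:v1,u0:u1]
    cs,_=cv2.findContours(m,cv2.RETR_EXTERNAL,cv2.CHAIN_APPROX_NONE);k=max(cs,key=cv2.contourArea)
    W=np.array([ray(c,u,v,z)[:2] for u,v in k[:,0]],np.float32)
    r=cv2.minAreaRect(W);print(name,np.round(r[0],4),np.round(r[1],4),round(r[2],2), "zmed",np.median(P[m>0][:,2]).round(4))
H,S,V=[hsv[...,i].astype(int) for i in range(3)]
rect("yellow",((S>120)&(V>120)&(H>18)&(H<40)),(200,195,232,240),.027)
rect("red",((S>150)&(V>100)&((H<8)|(H>172))),(228,195,258,240),.027)
rect("rack",(V>150)&(S<90)|(S>120)&(V>120),(198,195,285,240),.015)
rect("bed",(H>60)&(H<95)&(S>80),(305,190,420,240),.020)
rect("plate",(V>110)&(S<60),(145,200,185,310),.008)
rect("tile",(V>140)&(S<60),(415,215,465,300),.008)
rect("post",(H>5)&(H<22)&(S>120)&(V>150),(425,255,460,282),.07)
w=im[180:310,400:500];save("crop_sp.png",cv2.resize(w,None,fx=4.5,fy=4.5,interpolation=cv2.INTER_CUBIC))
E
python3 m.py
```

```text
yellow [0.5837 0.2491] [0.0752 0.0553] 4.73 zmed 0.0282
red [0.5916 0.1764] [0.0748 0.0549] 6.75 zmed 0.0283
rack [0.5934 0.1759] [0.0874 0.2207] 6.36 zmed 0.0225
bed [ 0.6138 -0.2675] [0.0889 0.1142] 4.72 zmed 0.0087
plate [0.4825 0.3969] [0.286  0.0869] 3.15 zmed 0.0086
tile [ 0.5441 -0.422 ] [0.0898 0.0903] 84.08 zmed 0.0098
post [ 0.4443 -0.4113] [0.0228 0.0375] 1.1 zmed 0.0782
```

View pics/crop_sp.png

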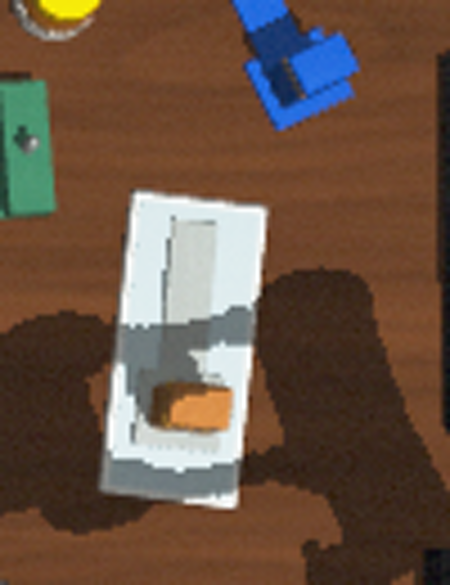

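The crop confirms it: steel spatula with the wooden post at crop (205,405), blade tip at (195,220), lying on the small tile. The blue look-alike at (310,70) is left alone. Next I move the wrist camera over it.

```bash
cat > go.py <<'E'
import sys
from h import *
# target: TCP x y z, yaw(deg) of tool y; optional intermediate points; prints rows
def plan(pts,n=None,jaw=85,start=None,dmax=.0400,amax=.115):
    s=bot.read_state();p=s["tool_pos"];R=Ro.from_rotvec(s["tcp_rot"])
    rows=[]
    for x,y,z,yaw in pts:
        a=np.radians(yaw);ty=np.array([np.cos(a),np.sin(a),0]);tz=np.array([0,0,-1.]);
        G=Ro.from_matrix(np.stack([np.cross(ty,tz),ty,tz],1));g=np.array([x,y,z])
        rv=(R.inv()*G).as_rotvec();d=g-p
        k=max(1,int(np.ceil(max(np.linalg.norm(d)/dmax,np.linalg.norm(rv)/amax))))
        for i in range(k):
            sh=R.inv().apply(d/k)/.1;t=rv/k/.5
            rows.append([round(float(q),3)+0. for q in [*t,*sh]]+[jaw]);R=R*Ro.from_rotvec(rv/k)
        p=g;R=G
    print("now",s["tool_pos"].round(4),"t",s["time"])
    for i in range(0,len(rows),5): print("[["+",".join(str(r).replace(" ","") for r in rows[i:i+5])+"]]")
if __name__=="__main__":
    a=[float(v) for v in sys.argv[2:]]
    plan([a[i:i+4] for i in range(0,len(a),4)],jaw=float(sys.argv[1]))
E
python3 go.py 85 0.42 -0.42 0.32 -4
python3 - <<'E'
from h import *
c=dict(np.load("top0.npz"));z=.008
for n,q in dict(tile=[(133,192),(267,207),(237,507),(102,490)]).items():
    w=np.array([ray(c,u/4.5+400,v/4.5+180,z)[:2] for u,v in q]);print(w.round(4).tolist(),w.mean(0).round(4))
w=cam("wrist");s=bot.read_state();R=Ro.from_rotvec(s["tcp_rot"]).as_matrix()
print("cam in tool",R.T@(-w["R"].T@w["t"]-s["tool_pos"]),(w["R"]@R).round(2).tolist(),w["K"][0,0])
E
```

```text
now [ 0.2305 -0.6337  0.2301] t 0.1
[[[0.0,0.0,-0.209,0.228,-0.124,-0.081,85.0],[0.0,0.0,-0.209,0.24,-0.099,-0.082,85.0],[0.0,0.0,-0.209,0.249,-0.074,-0.082,85.0],[0.0,0.0,-0.209,0.255,-0.047,-0.082,85.0],[0.0,0.0,-0.209,0.259,-0.02,-0.082,85.0]]]
[[[0.0,0.0,-0.209,0.26,0.007,-0.082,85.0],[0.0,0.0,-0.209,0.257,0.034,-0.082,85.0],[0.0,0.0,-0.209,0.252,0.061,-0.082,85.0],[0.0,0.0,-0.209,0.245,0.087,-0.082,85.0],[0.0,0.0,-0.209,0.234,0.112,-0.082,85.0]]]
[[[0.0,0.0,-0.209,0.221,0.136,-0.082,85.0]]]
[[0.5903, -0.3832], [0.5821, -0.4718], [0.3842, -0.4518], [0.3936, -0.3634]] [ 0.4876 -0.4175]
cam in tool [ 0.07395059  0.00085458 -0.14229332] [[-0.0, 1.0, 0.0], [-0.96, -0.0, -0.29], [-0.29, -0.0, 0.96]] 338.57748147501377
```

Emit:
{"method": "play_rows", "body": {
  "moves": [
    [[0,0,-0.209,0.228,-0.124,-0.081,85],[0,0,-0.209,0.24,-0.099,-0.082,85],[0,0,-0.209,0.249,-0.074,-0.082,85],[0,0,-0.209,0.255,-0.047,-0.082,85],[0,0,-0.209,0.259,-0.02,-0.082,85]]
  ]
}}

```text
time: 0.57
tool_pos: [0.3172, -0.5361, 0.272]
tcp_rot: [-2.844, -1.332, -0.0]
wrist_force: [-0.6, -0.2, 0.3]
width: 0.997
grip_force: 0.0
```

Emit:
{"method": "play_rows", "body": {
  "moves": [
    [[0,0,-0.209,0.26,0.007,-0.082,85],[0,0,-0.209,0.257,0.034,-0.082,85],[0,0,-0.209,0.252,0.061,-0.082,85],[0,0,-0.209,0.245,0.087,-0.082,85],[0,0,-0.209,0.234,0.112,-0.082,85]]
  ]
}}

```text
time: 0.98
tool_pos: [0.4036, -0.439, 0.3132]
tcp_rot: [-2.403, -2.022, 0.0]
wrist_force: [0.5, -0.6, 0.3]
width: 0.997
grip_force: 0.0
```

Emit:
{"method": "play_rows", "body": {
  "moves": [
    [[0,0,-0.209,0.221,0.136,-0.082,85],[0,0,0,0,0,0,85],[0,0,0,0,0,0,85]]
  ]
}}

```text
time: 1.23
tool_pos: [0.4213, -0.4202, 0.3219]
tcp_rot: [2.298, 2.141, -0.001]
wrist_force: [-0.2, -1.3, -0.5]
width: 0.995
grip_force: 0.0
```

```bash
cat > snap.py <<'E'
import sys
from h import *
n=sys.argv[1];c=cam("wrist");save(n+".png",c["image"]);np.savez(n+".npz",**c)
s=bot.read_state();print(s["tool_pos"].round(4),s["tcp_rot"].round(3))
E
python3 snap.py w1
```

```text
[ 0.4204 -0.4207  0.3212] [-2.300e+00 -2.139e+00  1.000e-03]
```

View pics/w1.png

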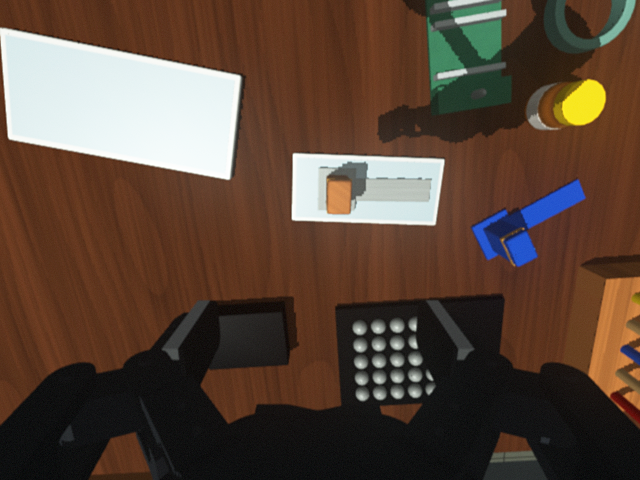

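The wrist view shows the tile at (367,190), the post top around (339,196), and the blade running right to (430,190). Now I measure the spatula.

```bash
python3 - <<'E'
from h import *
c=dict(np.load("w1.npz"));im=c["image"];P=cloud(c);hsv=cv2.cvtColor(im,cv2.COLOR_RGB2HSV);H,S,V=[hsv[...,i].astype(int) for i in range(3)]
reg=np.zeros((480,640),bool);reg[150:230,288:448]=1
def rect(m,z,n):
    cs,_=cv2.findContours(m.astype(np.uint8),cv2.RETR_EXTERNAL,cv2.CHAIN_APPROX_NONE);k=max(cs,key=cv2.contourArea)
    W=np.array([ray(c,u,v,z)[:2] for u,v in k[:,0]],np.float32);r=cv2.minAreaRect(W);print(n,np.round(r[0],4),np.round(r[1],4),round(r[2],2),len(k))
post=reg&(H<22)&(S>100)
t=post&(P[...,2]>.070)
print("post z",np.percentile(P[post][:,2],[5,50,95]));rect(t,.078,"posttop"); print(P[t][:,:2].mean(0))
rect(reg&(V>100)&(S<60)|post,.008,"tile")
g=reg&(S<40)&(V>90)
save("w1c.png",cv2.resize(im[145:235,280:455],None,fx=4.5,fy=4.5,interpolation=cv2.INTER_CUBIC))
E
```

```text
post z [-0.00158387  0.00018368  0.07832526]
posttop [ 0.4467 -0.4116] [0.0391 0.0275] 85.88 108
[ 0.44613868 -0.41010201]
tile [ 0.4915 -0.4189] [0.1062 0.2214] 85.88 476
```

View pics/w1c.png

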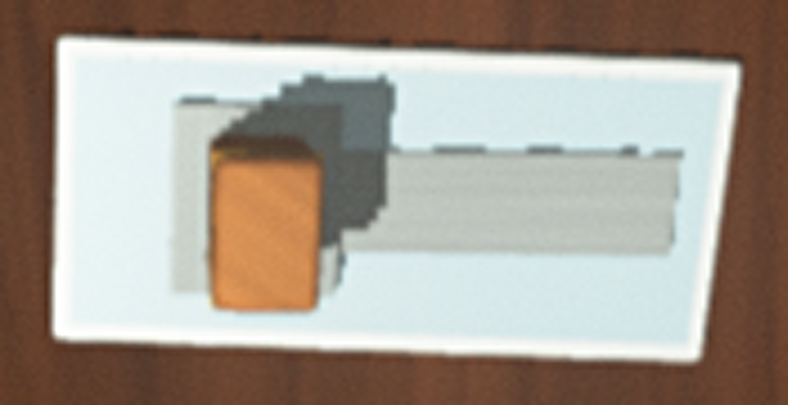

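```bash
python3 - <<'E'
from h import *
c=dict(np.load("w1.npz"))
f=lambda q,z:np.array([ray(c,u/4.5+280,v/4.5+145,z)[:2] for u,v in q])
t=f([(60,38),(740,65),(700,360),(55,338)],.008);print(t.mean(0).round(4),[np.degrees(np.arctan2(*(b-a)[::-1])).round(1) for a,b in((t[0],t[1]),(t[3],t[2]))],np.linalg.norm(t[1]-t[0]))
b=f([(390,150),(682,153),(345,250),(672,252)],.012);print(b.round(4).tolist(),[np.degrees(np.arctan2(*(q-a)[::-1])).round(1) for a,q in((b[0],b[1]),(b[2],b[3]))])
E
python3 go.py 85 .4467 -.4116 .11 -4.2 .4467 -.4116 .033 -4.2
```

```text
[ 0.4879 -0.4181] [np.float64(-6.3), np.float64(-6.1)] 0.19817752565449065
[[0.4881, -0.4015], [0.5736, -0.4085], [0.4737, -0.4301], [0.5713, -0.4377]] [np.float64(-4.7), np.float64(-4.5)]
now [ 0.4204 -0.4207  0.3212] t 1.2833
[[[0.0,0.0,0.0,0.018,0.043,0.352,85.0],[0.0,0.0,0.0,0.018,0.043,0.352,85.0],[0.0,0.0,0.0,0.018,0.043,0.352,85.0],[0.0,0.0,0.0,0.018,0.043,0.352,85.0],[0.0,0.0,0.0,0.018,0.043,0.352,85.0]]]
[[[0.0,0.0,0.0,0.018,0.043,0.352,85.0],[0.0,0.0,0.0,0.0,0.0,0.385,85.0],[0.0,0.0,0.0,0.0,0.0,0.385,85.0]]]
```

Emit:
{"method": "play_rows", "body": {
  "moves": [
    [[0,0,0,0.018,0.043,0.352,85],[0,0,0,0.018,0.043,0.352,85],[0,0,0,0.018,0.043,0.352,85],[0,0,0,0.018,0.043,0.352,85],[0,0,0,0.018,0.043,0.352,85]]
  ]
}}

```text
time: 1.7
tool_pos: [0.441, -0.4141, 0.143]
tcp_rot: [-2.303, -2.135, 0.001]
wrist_force: [0.1, 0.1, -0.5]
width: 0.997
grip_force: 0.0
```

Emit:
{"method": "play_rows", "body": {
  "moves": [
    [[0,0,0,0.018,0.043,0.352,85],[0,0,0,0,0,0.385,85],[0,0,0,0,0,0.385,85],[0,0,0,0,0,0,85],[0,0,0,0,0,0,85]]
  ]
}}

```text
time: 2.12
tool_pos: [0.4436, -0.4105, 0.0299]
tcp_rot: [-2.297, -2.132, 0.001]
wrist_force: [1.1, -0.3, -0.5]
width: 0.996
grip_force: 0.0
```

Emit:
{"method": "play_rows", "body": {
  "moves": [
    [[0,0,0,0,0,0,0],[0,0,0,0,0,0,0],[0,0,0,0,0,0,0],[0,0,0,0,0,0,0],[0,0,0,0,0,0,0]]
  ],
  "newtons": 80
}}

```text
time: 2.53
tool_pos: [0.4481, -0.4133, 0.0357]
tcp_rot: [2.298, 2.137, 0.0]
wrist_force: [3.3, -2.1, 0.3]
width: 0.317
grip_force: 78.7
```

Emit:
{"method": "play_rows", "body": {
  "moves": [
    [[0,0,0,0,0,0,0],[0,0,0,0,0,0,0],[0,0,0,0,0,0,0],[0,0,0,0,0,0,0],[0,0,0,0,0,0,0]]
  ],
  "newtons": 80
}}

```text
time: 2.95
tool_pos: [0.4482, -0.4133, 0.0356]
tcp_rot: [2.297, 2.137, -0.0]
wrist_force: [-1.3, 0.2, 7.4]
width: 0.321
grip_force: 79.8
```

```bash
python3 go.py 0 .4482 -.4133 .12 -4.2 .49 -.14 .32 5.5
```

```text
now [ 0.4482 -0.4133  0.0356] t 2.95
[[[0.002,0.002,0.001,-0.001,0.001,-0.281,0.0],[0.002,0.002,0.001,0.0,0.0,-0.281,0.0],[0.002,0.002,0.001,0.0,0.0,-0.281,0.0],[0.0,0.0,-0.038,0.306,0.024,-0.222,0.0],[0.0,0.0,-0.038,0.306,0.03,-0.222,0.0]]]
[[[0.0,0.0,-0.038,0.305,0.036,-0.222,0.0],[0.0,0.0,-0.038,0.304,0.041,-0.222,0.0],[0.0,0.0,-0.038,0.304,0.047,-0.222,0.0],[0.0,0.0,-0.038,0.303,0.053,-0.222,0.0],[0.0,0.0,-0.038,0.302,0.058,-0.222,0.0]]]
[[[0.0,0.0,-0.038,0.3,0.064,-0.222,0.0],[0.0,0.0,-0.038,0.299,0.07,-0.222,0.0]]]
```

Emit:
{"method": "play_rows", "body": {
  "moves": [
    [[0,0,0,0,0,-0.28,0],[0,0,0,0,0,-0.28,0],[0,0,0,0,0,-0.28,0],[0,0,-0.038,0.306,0.024,-0.222,0],[0,0,-0.038,0.306,0.03,-0.222,0]]
  ]
}}

```text
time: 3.37
tool_pos: [0.4561, -0.3518, 0.1632]
tcp_rot: [2.26, 2.18, 0.0]
wrist_force: [1.2, 1.0, -2.2]
width: 0.322
grip_force: 79.2
```

Emit:
{"method": "play_rows", "body": {
  "moves": [
    [[0,0,-0.038,0.305,0.036,-0.222,0],[0,0,-0.038,0.304,0.041,-0.222,0],[0,0,-0.038,0.304,0.047,-0.222,0],[0,0,-0.038,0.303,0.053,-0.222,0],[0,0,-0.038,0.302,0.058,-0.222,0]]
  ]
}}

```text
time: 3.78
tool_pos: [0.4785, -0.1975, 0.2734]
tcp_rot: [-2.152, -2.288, 0.0]
wrist_force: [0.6, -0.3, -1.4]
width: 0.319
grip_force: 79.2
```

Emit:
{"method": "play_rows", "body": {
  "moves": [
    [[0,0,-0.038,0.3,0.064,-0.222,0],[0,0,-0.038,0.299,0.07,-0.222,0],[0,0,0,0,0,0,0],[0,0,0,0,0,0,0]]
  ]
}}

```text
time: 4.12
tool_pos: [0.489, -0.1375, 0.3188]
tcp_rot: [2.103, 2.329, 0.002]
wrist_force: [-0.3, -0.6, -2.3]
width: 0.321
grip_force: 79.3
```

```bash
python3 snap.py w2
```

```text
[ 0.4882 -0.1383  0.3171] [ 2.107e+00  2.329e+00 -1.000e-03]
```

View pics/w2.png

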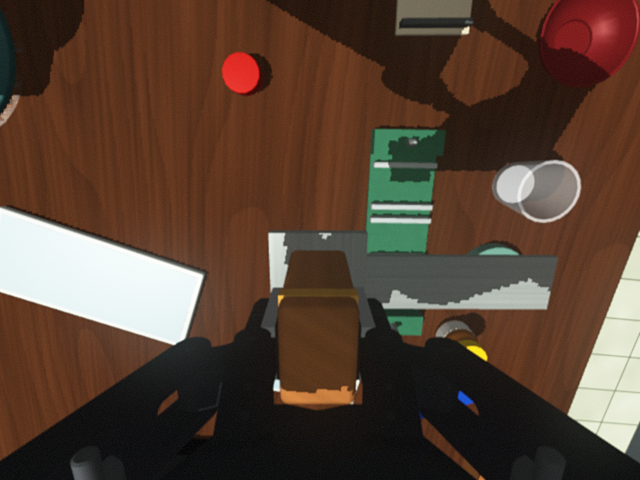

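The wrist view shows the bed's +y half: end block at (408,140), rails at rows 166, 207 and 220. The spatula hides the rest. I measure the bed from this and from the first top picture.

```bash
python3 - <<'E'
from h import *
def rails(f,box,vmin,closed=False):
    c=dict(np.load(f));im=c["image"];hsv=cv2.cvtColor(im,cv2.COLOR_RGB2HSV);H,S,V=[hsv[...,i].astype(int) for i in range(3)]
    u0,v0,u1,v1=box;m=np.zeros((480,640),np.uint8);m[v0:v1,u0:u1]=((S<70)&(V>vmin))[v0:v1,u0:u1]
    n,l,st,_=cv2.connectedComponentsWithStats(m)
    for i in range(1,n):
        if st[i,4]<25: continue
        v,u=np.nonzero(l==i);W=np.array([ray(c,a,b,.022)[:2] for a,b in zip(u,v)],np.float32)
        r=cv2.minAreaRect(W);b=cv2.boxPoints(r)
        print(f,"px",u.mean().round(),v.mean().round(),"ctr",np.round(r[0],4),np.round(r[1],4),round(r[2],1))
    g=np.zeros((480,640),np.uint8);g[v0:v1,u0:u1]=((H>60)&(H<95)&(S>70)|(S<70)&(V>vmin))[v0:v1,u0:u1]
    g=cv2.morphologyEx(g,cv2.MORPH_CLOSE,np.ones((5,5)));cs,_=cv2.findContours(g,0,1);k=max(cs,key=cv2.contourArea)
    W=np.array([ray(c,a,b,.006)[:2] for a,b in k[:,0]],np.float32);r=cv2.minAreaRect(W);print("base@6",np.round(r[0],4),np.round(r[1],4),round(r[2],1))
    W=np.array([ray(c,a,b,.029)[:2] for a,b in k[:,0]],np.float32);r=cv2.minAreaRect(W);print("top@29",np.round(r[0],4),np.round(r[1],4),round(r[2],1))
rails("top0.npz",(308,190,418,242),125)
rails("w2.npz",(355,120,450,252),140)
c=cam("top");save("top1.png",c["image"][170:310,190:440]);np.savez("top1.npz",**c)
E
python3 go.py 0 .46 .21 .32 6
```

```text
top0.npz px 378.0 214.0 ctr [ 0.6098 -0.2269] [0.0806 0.0073] 4.9
top0.npz px 396.0 213.0 ctr [ 0.6138 -0.2807] [0.0805 0.0074] 5.0
top0.npz px 347.0 217.0 ctr [ 0.602  -0.1373] [0.0806 0.0074] 4.9
top0.npz px 353.0 217.0 ctr [ 0.6024 -0.1553] [0.0804 0.0072] 5.1
top0.npz px 372.0 215.0 ctr [ 0.6079 -0.209 ] [0.0776 0.0075] 5.0
top0.npz px 329.0 217.0 ctr [ 0.598  -0.0834] [0.0803 0.0073] 5.0
base@6 [ 0.6079 -0.1839] [0.0895 0.288 ] 5.2
top@29 [ 0.6047 -0.182 ] [0.0884 0.2843] 5.2
w2.npz px 381.0 165.0 ctr [ 0.5667 -0.0875] [0.0193 0.0062] 5.8
w2.npz px 401.0 207.0 ctr [ 0.6013 -0.1389] [0.0807 0.0071] 4.6
w2.npz px 400.0 220.0 ctr [ 0.6026 -0.1571] [0.0802 0.0068] 5.7
base@6 [ 0.6038 -0.1232] [0.0941 0.1653] 4.6
top@29 [ 0.5976 -0.1203] [0.0894 0.157 ] 4.6
now [ 0.4876 -0.1388  0.316 ] t 4.2167
[[[0.0,0.0,-0.001,0.389,0.008,-0.005,0.0],[0.0,0.0,-0.001,0.389,0.008,-0.004,0.0],[0.0,0.0,-0.001,0.389,0.008,-0.004,0.0],[0.0,0.0,-0.001,0.389,0.008,-0.004,0.0],[0.0,0.0,-0.001,0.389,0.009,-0.004,0.0]]]
[[[0.0,0.0,-0.001,0.389,0.009,-0.004,0.0],[0.0,0.0,-0.001,0.389,0.009,-0.004,0.0],[0.0,0.0,-0.001,0.389,0.01,-0.004,0.0],[0.0,0.0,-0.001,0.389,0.01,-0.004,0.0]]]
```

```bash
python3 - <<'E'
from h import *
c=dict(np.load("w2.npz"));P=cloud(c)
m=(P[...,2]>.26)&(P[...,2]<.33)&(c["depth"]>0);m[:,:368]=0;m[315:]=0
cs,_=cv2.findContours(m.astype(np.uint8),0,1);k=max(cs,key=cv2.contourArea)
z=np.median(P[m][:,2]);print("z blade top",z)
# tilt
Q=P[m];A=np.c_[Q[:,:2],np.ones(len(Q))];print(np.linalg.lstsq(A,Q[:,2],rcond=None)[0])
W=np.array([ray(c,a,b,z)[:2] for a,b in k[:,0]],np.float32);r=cv2.minAreaRect(W);b=cv2.boxPoints(r);print(r)
T=np.array([.4884,-.1383]);a=np.radians(5.7)
print("box in tool(fwd,left)",((b-T)@np.array([[np.cos(a),-np.sin(a)],[np.sin(a),np.cos(a)]])).round(4))
print(np.degrees(2*np.arctan2(2.329,2.107))-90)
E
```

```text
z blade top 0.2951389609993885
[-0.009153   -0.00719508  0.29947172]
((0.5644637942314148, -0.12940679490566254), (0.09882334619760513, 0.03118404559791088), 5.690212249755859)
box in tool(fwd,left) [[ 0.0272  0.0169]
 [ 0.0272 -0.0143]
 [ 0.126  -0.0143]
 [ 0.126   0.0169]]
5.729963993135513
```

Emit:
{"method": "play_rows", "body": {
  "moves": [
    [[0,0,0,0.389,0.008,0,0],[0,0,0,0.389,0.008,0,0],[0,0,0,0.389,0.008,0,0],[0,0,0,0.389,0.008,0,0],[0,0,0,0.389,0.008,0,0]]
  ]
}}

```text
time: 4.63
tool_pos: [0.472, 0.0552, 0.3149]
tcp_rot: [-2.112, -2.323, 0.004]
wrist_force: [1.1, -0.2, -1.5]
width: 0.318
grip_force: 79.1
```

Emit:
{"method": "play_rows", "body": {
  "moves": [
    [[0,0,0,0.389,0.009,0,0],[0,0,0,0.389,0.009,0,0],[0,0,0,0.389,0.009,0,0],[0,0,0,0,0,0,0],[0,0,0,0,0,0,0]]
  ]
}}

```text
time: 5.05
tool_pos: [0.4636, 0.1721, 0.3148]
tcp_rot: [-2.105, -2.329, 0.006]
wrist_force: [-0.2, -0.3, -1.7]
width: 0.317
grip_force: 79.2
```

```bash
python3 snap.py w3
```

```text
[0.4639 0.171  0.315 ] [-2.108 -2.328  0.006]
```

View pics/w3.png

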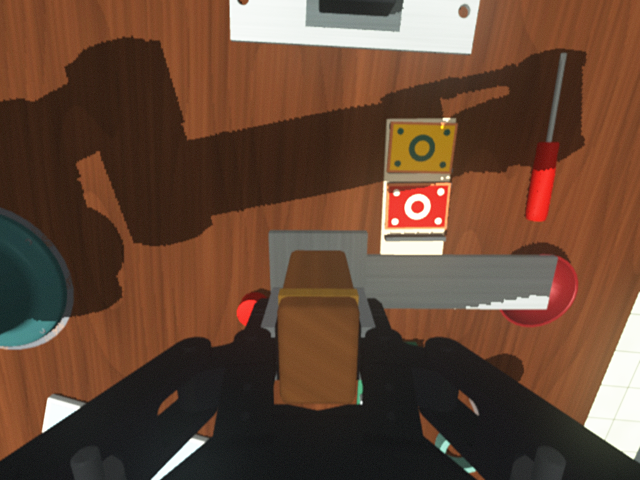

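Plaques in w3: yellow at (422,148), red at (418,207), with rack places free at row 240. I measure them from this view.

```bash
python3 - <<'E'
from h import *
c=dict(np.load("w3.npz"));im=c["image"];hsv=cv2.cvtColor(im,cv2.COLOR_RGB2HSV);H,S,V=[hsv[...,i].astype(int) for i in range(3)]
for n,box in dict(yellow=(378,112,466,178),red=(378,180,460,232)).items():
    u0,v0,u1,v1=box;m=np.zeros((480,640),np.uint8)
    k=(S>150)&(V>60)&((H>18)&(H<34) if n=="yellow" else (H<6)|(H>174));m[v0:v1,u0:u1]=k[v0:v1,u0:u1]
    cs,_=cv2.findContours(m,0,1);k=max(cs,key=cv2.contourArea)
    W=np.array([ray(c,a,b,.027)[:2] for a,b in k[:,0]],np.float32);print(n,cv2.minAreaRect(W))
E
# red at first: approach point 130 mm behind, tcp z
python3 - <<'E'
import numpy as np
for n,x,y,yaw in(("red",.5915,.177,6.5),("yel",.584,.2493,5)):
    a=np.radians(yaw);f=np.array([np.cos(a),np.sin(a)]);l=np.array([-f[1],f[0]])
    o=np.array([x,y])-.078*f-.001*f-.0013*l;print(n,o.round(4),(o-.11*f).round(4))
E
```

```text
yellow ((0.5827482342720032, 0.24741554260253906), (0.07360750436782837, 0.053316254168748856), 4.264883518218994)
red ((0.5909567475318909, 0.17534662783145905), (0.07307854294776917, 0.0534822940826416), 6.5436811447143555)
red [0.5132 0.1668] [0.4039 0.1543]
yel [0.5054 0.2411] [0.3958 0.2315]
```

```bash
python3 go.py 0 .405 .1538 .10 6.5 .405 .1538 .0393 6.5
```

```text
now [0.4639 0.171  0.315 ] t 5.1
[[[-0.001,0.001,-0.005,-0.018,-0.099,0.359,0.0],[-0.001,0.001,-0.005,-0.018,-0.099,0.359,0.0],[-0.001,0.001,-0.005,-0.018,-0.1,0.359,0.0],[-0.001,0.001,-0.005,-0.018,-0.1,0.359,0.0],[-0.001,0.001,-0.005,-0.018,-0.1,0.358,0.0]]]
[[[-0.001,0.001,-0.005,-0.018,-0.1,0.358,0.0],[0.0,0.0,0.0,0.0,0.0,0.303,0.0],[0.0,0.0,0.0,0.0,0.0,0.303,0.0]]]
```

Emit:
{"method": "play_rows", "body": {
  "moves": [
    [[-0.001,0.001,-0.005,-0.018,-0.099,0.359,0],[-0.001,0.001,-0.005,-0.018,-0.099,0.359,0],[-0.001,0.001,-0.005,-0.018,-0.1,0.359,0],[-0.001,0.001,-0.005,-0.018,-0.1,0.359,0],[-0.001,0.001,-0.005,-0.018,-0.1,0.358,0]]
  ]
}}

```text
time: 5.52
tool_pos: [0.4153, 0.1552, 0.1353]
tcp_rot: [2.099, 2.338, 0.004]
wrist_force: [1.2, 0.3, -2.3]
width: 0.318
grip_force: 79.2
```

Emit:
{"method": "play_rows", "body": {
  "moves": [
    [[-0.001,0.001,-0.005,-0.018,-0.1,0.358,0],[0,0,0,0,0,0.303,0],[0,0,0,0,0,0.303,0],[0,0,0,0,0,0,0],[0,0,0,0,0,0,0]]
  ]
}}

```text
time: 5.93
tool_pos: [0.4044, 0.1528, 0.0393]
tcp_rot: [-2.093, -2.339, 0.002]
wrist_force: [0.5, -0.1, -1.1]
width: 0.317
grip_force: 79.3
```

```bash
python3 - <<'E'
from h import *
c=cam("side");save("side1.png",c["image"][150:400,180:440]);np.savez("side1.npz",**c)
P=[];R=[]
for i in range(4):
    s=bot.read_state();P.append(s["tool_pos"]);R.append(s["tcp_rot"]);w=cam("wrist")
print(np.array(P).round(4),np.array(R).round(3));np.savez("w4.npz",**w)
Pc=cloud(w);m=(Pc[...,0]>.46)&(Pc[...,0]<.52)&(abs(Pc[...,1]-.165)<.012);m[320:]=0;print("blade top z",np.percentile(Pc[m][:,2],[10,50,90]),m.sum())
E
python3 go.py 0 .513 .1657 .0393 6.5
```

```text
[[0.4067 0.1539 0.0413]
 [0.4081 0.1546 0.0426]
 [0.4088 0.1551 0.0432]
 [0.4089 0.1554 0.0435]] [[-2.094 -2.341 -0.005]
 [ 2.093  2.341  0.009]
 [ 2.092  2.341  0.012]
 [ 2.092  2.341  0.013]]
blade top z [0.01831148 0.02009942 0.02092367] 5173
now [0.4088 0.1556 0.0434] t 6.1833
[[[0.005,-0.003,0.0,-0.006,0.349,0.016,0.0],[0.005,-0.003,0.0,-0.006,0.349,0.015,0.0],[0.005,-0.003,0.0,-0.006,0.349,0.015,0.0]]]
```

View pics/side1.png

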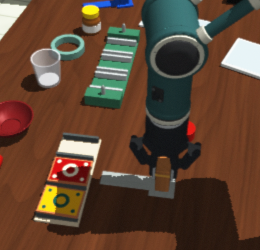

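The side crop shows the spatula lined up in front of the red plaque's tunnel (blade at (125,180)). I lower 4 mm, slide in, then settle.

Emit:
{"method": "play_rows", "body": {
  "moves": [
    [[0.014,-0.008,0,-0.01,0,0.045,0],[0,0,0,0,0,0,0],[0,0,0,0,0,0,0],[0,0,0,0,0,0,0],[0,0,0,0,0.2,0,0]]
  ]
}}

```text
time: 6.6
tool_pos: [0.4223, 0.1558, 0.0354]
tcp_rot: [-2.088, -2.341, 0.013]
wrist_force: [-1.2, -0.3, -2.8]
width: 0.32
grip_force: 79.5
```

Emit:
{"method": "play_rows", "body": {
  "moves": [
    [[0,0,0,0,0.28,0,0],[0,0,0,0,0.28,0,0],[0,0,0,0,0.28,0,0],[0,0,0,0,0,0,0],[0,0,0,0,0,0,0]]
  ]
}}

```text
time: 7.02
tool_pos: [0.5115, 0.1663, 0.0364]
tcp_rot: [-2.091, -2.343, 0.005]
wrist_force: [-0.3, -0.4, -2.1]
width: 0.316
grip_force: 79.7
```

```bash
cat > st.py <<'E'
from h import *
for i in range(5): cam("top") if i<4 else None
s=bot.read_state();print(s["tool_pos"].round(4),s["tcp_rot"].round(3),s["wrist_force"].round(1),s["time"], "yaw",(np.degrees(Ro.from_rotvec(s["tcp_rot"]).as_matrix()[:2,1]@[0,0])+np.degrees(np.arctan2(*Ro.from_rotvec(s["tcp_rot"]).as_matrix()[[1,0],1]))).round(2), "tz",Ro.from_rotvec(s["tcp_rot"]).as_matrix()[:,2].round(4))
E
python3 st.py; python3 go.py 0 .513 .1657 .0393 6.5
```

```text
[0.5082 0.1658 0.0356] [-2.09  -2.342  0.008] [-0.3 -0.2 -2. ] 7.2167 yaw 6.52 tz [-0.0058 -0.0019 -1.    ]
now [0.5082 0.1658 0.0356] t 7.2167
[[[-0.012,0.003,0.001,-0.006,0.048,-0.037,0.0]]]
```

Emit:
{"method": "play_rows", "body": {
  "moves": [
    [[0,0,0,0,0.048,-0.03,0],[0,0,0,0,0,0,0],[0,0,0,0,0,-0.05,0],[0,0,0,0,0,-0.05,0],[0,0,0,0,0,-0.05,0]]
  ]
}}

```text
time: 7.63
tool_pos: [0.5144, 0.1665, 0.0546]
tcp_rot: [-2.09, -2.342, 0.006]
wrist_force: [0.5, 0.6, -3.4]
width: 0.318
grip_force: 79.5
```

Emit:
{"method": "play_rows", "body": {
  "moves": [
    [[0,0,0,0,0,-0.1,0],[0,0,0,0,0,-0.15,0],[0,0,0,0,0,-0.2,0],[0,0,0,0,0,-0.2,0],[0,0,0,0,0,-0.2,0]]
  ]
}}

```text
time: 8.05
tool_pos: [0.5147, 0.1666, 0.1407]
tcp_rot: [-2.091, -2.342, 0.006]
wrist_force: [-0.2, -0.2, -3.1]
width: 0.318
grip_force: 79.5
```

Emit:
{"method": "play_rows", "body": {
  "moves": [
    [[0,0,0,0,0,-0.1,0],[0,0,0,0,0,0,0],[0,0,0,0,0,0,0]]
  ]
}}

```text
time: 8.3
tool_pos: [0.5154, 0.1668, 0.1498]
tcp_rot: [-2.091, -2.343, 0.004]
wrist_force: [-0.4, 0.5, -3.0]
width: 0.316
grip_force: 79.8
```

```bash
python3 st.py; python3 snap.py w5; python3 go.py 0 .521 -.117 .14 5; echo; python3 - <<'E'
from h import *
c=dict(np.load("w5.npz"));im=c["image"]; save("w5c.png",im[170:400,240:600])
E
```

```text
[0.5138 0.1664 0.1474] [-2.089 -2.341  0.01 ] [-0.   0.1 -3.4] 8.5 yaw 6.5 tz [-0.007  -0.0023 -1.    ]
[0.5139 0.1664 0.1475] [-2.09  -2.341  0.01 ]
now [0.5139 0.1664 0.1475] t 8.55
[[[-0.002,0.0,0.007,-0.353,-0.031,0.01,0.0],[-0.002,0.0,0.007,-0.353,-0.03,0.01,0.0],[-0.002,0.0,0.007,-0.353,-0.029,0.01,0.0],[-0.002,0.0,0.007,-0.353,-0.028,0.01,0.0],[-0.002,0.0,0.007,-0.353,-0.027,0.01,0.0]]]
[[[-0.002,0.0,0.007,-0.353,-0.026,0.01,0.0],[-0.002,0.0,0.007,-0.354,-0.024,0.01,0.0],[-0.002,0.0,0.007,-0.354,-0.023,0.009,0.0]]]
```

View pics/w5c.png

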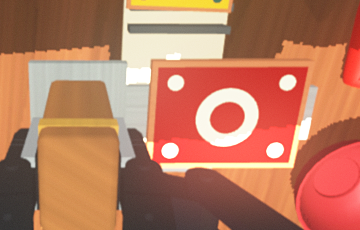

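The crop shows the red plaque resting squarely on the blade, its ring at crop (227,117), clear of the finger. Now I measure its place on the tool.

```bash
cat > pq.py <<'E'
import sys
from h import *
f,n=sys.argv[1:3];c=dict(np.load(f));hsv=cv2.cvtColor(c["image"],cv2.COLOR_RGB2HSV);H,S,V=[hsv[...,i].astype(int) for i in range(3)]
m=((S>120)&(V>60)&((H>18)&(H<34) if n=="yellow" else (H<6)|(H>174)));P=cloud(c)
s=bot.read_state();t=s["tool_pos"];R=Ro.from_rotvec(s["tcp_rot"]).as_matrix()
m&=(abs(P[...,2]-(t[2]-.018))<.02)&(np.hypot(P[...,0]-t[0]-.08,P[...,1]-t[1])<.08);m=cv2.morphologyEx(m.astype(np.uint8),cv2.MORPH_CLOSE,np.ones((9,9)))
k=max(cv2.findContours(m,0,1)[0],key=cv2.contourArea);z=t[2]-.0183
W=np.array([ray(c,a,b,z)[:2] for a,b in k[:,0]],np.float32);r=cv2.minAreaRect(W);print(r,"depth z",np.median(P[m>0][:,2]),"exp",z)
yaw=np.arctan2(R[1,1],R[0,1]);d=np.array(r[0])-t[:2];f=np.array([np.cos(yaw),np.sin(yaw)]);print("fwd,left",d@f,d@[-f[1],f[0]],"toolyaw",np.degrees(yaw))
E
python3 pq.py w5.npz red
```

```text
((0.589758038520813, 0.17540189623832703), (0.07326974719762802, 0.05315985903143883), 6.785337448120117) depth z 0.12841716136484593 exp 0.12917984813113326
fwd,left 0.07635796103841357 0.000365141906443784 toolyaw 6.500275348088897
```

Emit:
{"method": "play_rows", "body": {
  "moves": [
    [[0,0,0.004,-0.1,-0.014,0,0],[0,0,0.004,-0.2,-0.014,0,0],[0,0,0.004,-0.3,-0.014,0,0],[0,0,0.004,-0.34,-0.014,0,0],[0,0,0.004,-0.34,-0.014,0,0]]
  ]
}}

```text
time: 8.97
tool_pos: [0.5214, 0.0371, 0.1487]
tcp_rot: [-2.1, -2.333, 0.007]
wrist_force: [0.4, -0.1, -3.4]
width: 0.315
grip_force: 79.7
```

Emit:
{"method": "play_rows", "body": {
  "moves": [
    [[0,0,0.004,-0.34,-0.014,0,0],[0,0,0.004,-0.34,-0.014,0,0],[0,0,0.004,-0.34,-0.014,0,0],[0,0,0.004,-0.34,-0.014,0,0],[0,0,0.004,-0.34,-0.014,0,0]]
  ]
}}

```text
time: 9.38
tool_pos: [0.531, -0.1334, 0.149]
tcp_rot: [-2.114, -2.321, 0.007]
wrist_force: [-0.3, 0.5, -3.0]
width: 0.318
grip_force: 79.7
```

Emit:
{"method": "play_rows", "body": {
  "moves": [
    [[0,0,0.004,-0.34,-0.014,0,0],[0,0,0.004,-0.34,-0.014,0,0],[0,0,0.004,-0.34,-0.014,0,0],[0,0,0,-0.2,-0.014,0,0],[0,0,0,-0.08,-0.014,0,0]]
  ]
}}

```text
time: 9.8
tool_pos: [0.536, -0.2652, 0.1492]
tcp_rot: [-2.125, -2.312, 0.008]
wrist_force: [-1.0, -0.1, -2.8]
width: 0.32
grip_force: 79.6
```

Emit:
{"method": "play_rows", "body": {
  "moves": [
    [[0,0,0,0,0,0,0],[0,0,0,0,0,0,0],[0,0,0,0,0,0,0],[0,0,0,0,0,0,0]]
  ]
}}

```text
time: 10.13
tool_pos: [0.5365, -0.2598, 0.1494]
tcp_rot: [-2.119, -2.316, 0.006]
wrist_force: [1.1, 0.2, -2.5]
width: 0.315
grip_force: 79.6
```

```bash
python3 st.py; python3 snap.py w6;python3 pq.py w6.npz red; python3 go.py 0 .5357 -.2616 .06 5
```

```text
[ 0.5369 -0.2603  0.1498] [-2.119 -2.317  0.006] [-0.2  0.6 -2.4] 10.3333 yaw 5.09 tz [-0.0037 -0.0014 -1.    ]
[ 0.5369 -0.2605  0.1498] [-2.12  -2.316  0.006]
((0.6132732033729553, -0.25441721081733704), (0.07369614392518997, 0.053496189415454865), 5.1152496337890625) depth z 0.13107302979480176 exp 0.13153465175610787
fwd,left 0.07664919709126063 -0.0007366541050752243 toolyaw 5.080361183844272
now [ 0.5369 -0.2605  0.1498] t 10.3833
[[[-0.003,0.001,0.001,-0.003,-0.003,0.299,0.0],[-0.003,0.001,0.001,-0.003,-0.003,0.299,0.0],[-0.003,0.001,0.001,-0.003,-0.004,0.299,0.0]]]
```

Emit:
{"method": "play_rows", "body": {
  "moves": [
    [[0,0,0,0,-0.015,0.1,0],[0,0,0,0,0,0.2,0],[0,0,0,0,0,0.2,0],[0,0,0,0,0,0.2,0],[0,0,0,0,0,0.1,0]]
  ]
}}

```text
time: 10.8
tool_pos: [0.5328, -0.2603, 0.0663]
tcp_rot: [-2.118, -2.312, 0.008]
wrist_force: [-0.7, 0.0, -2.5]
width: 0.321
grip_force: 79.5
```

Emit:
{"method": "play_rows", "body": {
  "moves": [
    [[0,0,0,0,0,0.08,0],[0,0,0,0,0,0.06,0],[0,0,0,0,0,0.06,0],[0,0,0,0,0,0.06,0],[0,0,0,0,0,0.05,0]]
  ]
}}

```text
time: 11.22
tool_pos: [0.5356, -0.262, 0.0392]
tcp_rot: [2.122, 2.316, -0.005]
wrist_force: [-0.6, -0.0, -1.1]
width: 0.316
grip_force: 79.8
```

Emit:
{"method": "play_rows", "body": {
  "moves": [
    [[0,0,0,0,0,0,0],[0,0,0,0,0,0,0],[0,0,0,0,0,0,0],[0,0,0,0,0,0,0]]
  ]
}}

```text
time: 11.55
tool_pos: [0.5354, -0.2618, 0.0395]
tcp_rot: [-2.122, -2.316, 0.005]
wrist_force: [0.5, -0.3, -1.8]
width: 0.319
grip_force: 79.8
```

```bash
python3 st.py; python3 snap.py w7; python3 pq.py w7.npz red
```

```text
[ 0.535  -0.2617  0.0391] [-2.121 -2.316  0.006] [ 0.5 -0.6 -2.4] 11.75 yaw 5.01 tz [-0.0033 -0.0018 -1.    ]
[ 0.5349 -0.2616  0.039 ] [-2.121 -2.315  0.006]
((0.615688681602478, -0.25877803564071655), (0.07741143554449081, 0.055832721292972565), 5.100042819976807) depth z 0.027360579513800293 exp 0.020675795081811773
fwd,left 0.08069588551746681 -0.00419694660228516 toolyaw 5.011471243672431
```

Emit:
{"method": "play_rows", "body": {
  "moves": [
    [[0,0,0,0,-0.1,0,0],[0,0,0,0,-0.2,0,0],[0,0,0,0,-0.25,0,0],[0,0,0,0,-0.25,0,0],[0,0,0,0,-0.25,0,0]]
  ]
}}

```text
time: 12.22
tool_pos: [0.4284, -0.2705, 0.0389]
tcp_rot: [-2.12, -2.315, 0.006]
wrist_force: [-0.9, -0.8, -1.5]
width: 0.316
grip_force: 79.8
```

Emit:
{"method": "play_rows", "body": {
  "moves": [
    [[0,0,0,0,-0.15,0,0],[0,0,0,0,-0.08,0,0],[0,0,0,0,0,-0.3,0],[0,0,0,0,0,-0.4,0],[0,0,0,0,0,-0.4,0]]
  ]
}}

```text
time: 12.63
tool_pos: [0.4067, -0.2719, 0.1494]
tcp_rot: [-2.12, -2.313, 0.006]
wrist_force: [2.1, -0.2, -1.7]
width: 0.323
grip_force: 79.8
```

Emit:
{"method": "play_rows", "body": {
  "moves": [
    [[0,0,0,0,0,0,0],[0,0,0,0,0,0,0],[0,0,0,0,0,0,0]]
  ]
}}

```text
time: 12.88
tool_pos: [0.408, -0.2726, 0.1494]
tcp_rot: [-2.121, -2.316, 0.005]
wrist_force: [0.4, 0.7, -2.6]
width: 0.322
grip_force: 80.0
```

```bash
python3 st.py; python3 snap.py w8; cat > pz.py <<'E'
import sys
from h import *
f=sys.argv[1];c=dict(np.load(f)) if f.endswith("npz") else cam(f)
hsv=cv2.cvtColor(c["image"],cv2.COLOR_RGB2HSV);H,S,V=[hsv[...,i].astype(int) for i in range(3)];P=cloud(c)
for n in sys.argv[2:]:
    m=((S>120)&(V>60)&((H>18)&(H<34) if n=="yellow" else (H<6)|(H>174)))&(P[...,0]>.52)&(P[...,0]<.67)&(P[...,1]<.32)
    m&=(abs(P[...,2]-.027)<.01);m=cv2.morphologyEx(m.astype(np.uint8),cv2.MORPH_CLOSE,np.ones((5,5)))
    k=max(cv2.findContours(m,0,1)[0],key=cv2.contourArea)
    r=cv2.minAreaRect(np.array([ray(c,a,b,.027)[:2] for a,b in k[:,0]],np.float32));print(n,r,np.median(P[m>0][:,2]))
E
python3 pz.py w8.npz red; python3 pz.py top red yellow; python3 go.py 0 .40 .05 .17 5 .3966 .2305 .12 5
```

```text
[ 0.4065 -0.2716  0.1471] [-2.118 -2.312  0.006] [ 0.1 -0.3 -1.8] 13.0833 yaw 5.02 tz [-7.e-03  9.e-04 -1.e+00]
[ 0.4067 -0.2717  0.1473] [-2.118 -2.313  0.006]
red ((0.6123011112213135, -0.25632646679878235), (0.07406951487064362, 0.053465843200683594), 5.048238277435303) 0.027331600197375766
red ((0.6135307550430298, -0.2545681297779083), (0.07356740534305573, 0.05379471927881241), 4.783411502838135) 0.028330400988554306
yellow ((0.583745539188385, 0.24899211525917053), (0.07521554827690125, 0.055189333856105804), 4.7326507568359375) 0.028259473364399774
now [ 0.4069 -0.2719  0.1476] t 13.1833
[[[-0.001,0.0,0.0,0.357,0.024,-0.025,0.0],[-0.001,0.0,0.0,0.357,0.024,-0.025,0.0],[-0.001,0.0,0.0,0.357,0.024,-0.025,0.0],[-0.001,0.0,0.0,0.357,0.024,-0.025,0.0],[-0.001,0.0,0.0,0.357,0.024,-0.025,0.0]]]
[[[-0.001,0.0,0.0,0.357,0.024,-0.025,0.0],[-0.001,0.0,0.0,0.357,0.024,-0.025,0.0],[-0.001,0.0,0.0,0.357,0.024,-0.025,0.0],[-0.001,0.0,0.0,0.357,0.024,-0.025,0.0],[0.0,0.0,0.0,0.36,0.025,0.1,0.0]]]
[[[0.0,0.0,0.0,0.36,0.025,0.1,0.0],[0.0,0.0,0.0,0.36,0.025,0.1,0.0],[0.0,0.0,0.0,0.36,0.025,0.1,0.0],[0.0,0.0,0.0,0.36,0.025,0.1,0.0]]]
```

Red sits on seat0 within 2 mm. Next is yellow.

Emit:
{"method": "play_rows", "body": {
  "moves": [
    [[0,0,0,0.357,0.024,-0.025,0],[0,0,0,0.357,0.024,-0.025,0],[0,0,0,0.357,0.024,-0.025,0],[0,0,0,0.357,0.024,-0.025,0],[0,0,0,0.357,0.024,-0.025,0]]
  ]
}}

```text
time: 13.6
tool_pos: [0.4033, -0.0922, 0.1608]
tcp_rot: [-2.121, -2.313, 0.006]
wrist_force: [0.7, 0.6, -1.7]
width: 0.316
grip_force: 79.9
```

Emit:
{"method": "play_rows", "body": {
  "moves": [
    [[0,0,0,0.357,0.024,-0.025,0],[0,0,0,0.357,0.024,-0.025,0],[0,0,0,0.357,0.024,-0.025,0],[0,0,0,0.357,0.024,-0.025,0],[0,0,0,0.36,0.025,0.1,0]]
  ]
}}

```text
time: 14.02
tool_pos: [0.4019, 0.0875, 0.1631]
tcp_rot: [2.122, 2.316, -0.0]
wrist_force: [1.7, 0.8, -2.2]
width: 0.32
grip_force: 79.9
```

Emit:
{"method": "play_rows", "body": {
  "moves": [
    [[0,0,0,0.36,0.025,0.1,0],[0,0,0,0.36,0.025,0.1,0],[0,0,0,0.36,0.025,0.1,0],[0,0,0,0.36,0.025,0.1,0],[0,0,0,0,0,0,0]]
  ]
}}

```text
time: 14.43
tool_pos: [0.3961, 0.2345, 0.1189]
tcp_rot: [-2.114, -2.317, 0.007]
wrist_force: [-0.8, -0.8, -0.6]
width: 0.315
grip_force: 79.8
```

Emit:
{"method": "play_rows", "body": {
  "moves": [
    [[0,0,0,0,0,0,0],[0,0,0,0,0,0,0],[0,0,0,0,0,0,0]]
  ]
}}

```text
time: 14.68
tool_pos: [0.3977, 0.2288, 0.1209]
tcp_rot: [-2.122, -2.314, 0.007]
wrist_force: [-0.4, -0.4, -1.6]
width: 0.313
grip_force: 79.8
```

```bash
python3 st.py; python3 go.py 0 .396 .2305 .0393 5
```

```text
[0.3982 0.2288 0.1214] [-2.123 -2.313  0.005] [-0.8 -0.6 -1.3] 14.8833 yaw 4.9 tz [-0.0031 -0.0012 -1.    ]
now [0.3982 0.2288 0.1214] t 14.8833
[[[-0.002,0.001,-0.001,0.006,-0.006,0.274,0.0],[-0.002,0.001,-0.001,0.006,-0.006,0.274,0.0],[-0.002,0.001,-0.001,0.006,-0.007,0.274,0.0]]]
```

Emit:
{"method": "play_rows", "body": {
  "moves": [
    [[0,0,0,0.013,0,0.274,0],[0,0,0,0.013,0,0.274,0],[0,0,0,0.013,0,0.274,0],[0,0,0,0,0,0,0],[0,0,0,0,0,0,0]]
  ]
}}

```text
time: 15.3
tool_pos: [0.3956, 0.2322, 0.0378]
tcp_rot: [-2.121, -2.313, 0.012]
wrist_force: [0.1, -1.1, -1.7]
width: 0.32
grip_force: 79.6
```

Emit:
{"method": "play_rows", "body": {
  "moves": [
    [[0,0,0,0,0,0,0],[0,0,0,0,0,0,0],[0,0,0,0,0,0,0]]
  ]
}}

```text
time: 15.55
tool_pos: [0.3989, 0.2343, 0.0409]
tcp_rot: [-2.122, -2.316, -0.0]
wrist_force: [-0.2, -0.5, -0.5]
width: 0.317
grip_force: 79.6
```

```bash
python3 st.py; python3 go.py 0 .5073 .2419 .0393 4.9
```

```text
[0.3977 0.2339 0.0397] [-2.121 -2.316  0.003] [-0.4  0.1 -2.3] 15.75 yaw 5.01 tz [-2.3e-03 -7.0e-04 -1.0e+00]
now [0.3977 0.2339 0.0397] t 15.75
[[[-0.002,0.0,0.001,-0.005,0.366,0.001,0.0],[-0.002,0.0,0.001,-0.005,0.366,0.001,0.0],[-0.002,0.0,0.001,-0.005,0.366,0.001,0.0]]]
```

Emit:
{"method": "play_rows", "body": {
  "moves": [
    [[0,0,0,-0.008,0.2,0,0],[0,0,0,-0.008,0.3,0,0],[0,0,0,0,0.3,0,0],[0,0,0,0,0.2,0,0],[0,0,0,0,0.1,0,0]]
  ]
}}

```text
time: 16.17
tool_pos: [0.5103, 0.2422, 0.0393]
tcp_rot: [-2.123, -2.316, 0.001]
wrist_force: [-0.4, -0.2, -0.9]
width: 0.317
grip_force: 79.9
```

Emit:
{"method": "play_rows", "body": {
  "moves": [
    [[0,0,0,0,0,0,0],[0,0,0,0,0,0,0],[0,0,0,0,0,0,0],[0,0,0,0,0,0,0]]
  ]
}}

```text
time: 16.5
tool_pos: [0.5048, 0.2412, 0.0379]
tcp_rot: [-2.12, -2.315, 0.009]
wrist_force: [0.9, 0.7, -1.4]
width: 0.318
grip_force: 79.9
```

```bash
python3 st.py; python3 pz.py top yellow;python3 go.py 0 .5073 .2419 .0393 4.9
```

```text
[0.506  0.2415 0.0384] [-2.12  -2.316  0.006] [ 0.3  0.2 -1.3] 16.7 yaw 5.04 tz [-0.0042 -0.0016 -1.    ]
yellow ((0.590227484703064, 0.22736860811710358), (0.08081842958927155, 0.03136514872312546), 28.07474708557129) 0.028412369742526474
now [0.5062 0.2416 0.0384] t 16.75
[[[-0.008,0.002,0.005,0.002,0.011,-0.009,0.0]]]
```

Position is good (the top view is occluded by the arm). Lift.

Emit:
{"method": "play_rows", "body": {
  "moves": [
    [[0,0,0,0,0.01,-0.03,0],[0,0,0,0,0,-0.04,0],[0,0,0,0,0,-0.05,0],[0,0,0,0,0,-0.05,0],[0,0,0,0,0,-0.06,0]]
  ]
}}

```text
time: 17.17
tool_pos: [0.5077, 0.2416, 0.0618]
tcp_rot: [-2.121, -2.315, 0.006]
wrist_force: [-0.0, 1.0, -2.7]
width: 0.32
grip_force: 79.6
```

Emit:
{"method": "play_rows", "body": {
  "moves": [
    [[0,0,0,0,0,-0.1,0],[0,0,0,0,0,-0.15,0],[0,0,0,0,0,-0.2,0],[0,0,0,0,0,-0.2,0],[0,0,0,0,0,-0.2,0]]
  ]
}}

```text
time: 17.58
tool_pos: [0.5081, 0.2417, 0.148]
tcp_rot: [-2.121, -2.315, 0.006]
wrist_force: [0.4, -0.6, -2.9]
width: 0.317
grip_force: 79.6
```

Emit:
{"method": "play_rows", "body": {
  "moves": [
    [[0,0,0,0,0,-0.1,0],[0,0,0,0,0,0,0],[0,0,0,0,0,0,0],[0,0,0,0,0,0,0]]
  ]
}}

```text
time: 17.92
tool_pos: [0.5073, 0.2414, 0.1552]
tcp_rot: [-2.12, -2.314, 0.009]
wrist_force: [-0.4, -0.6, -4.4]
width: 0.317
grip_force: 79.9
```

```bash
python3 st.py; python3 snap.py w9; python3 pq.py w9.npz yellow; python3 go.py 0 .5239 -.1181 .15 5
```

```text
[0.5073 0.2414 0.1548] [-2.12  -2.314  0.01 ] [ 0.3 -0.6 -2.2] 18.1167 yaw 5.01 tz [-0.0064 -0.0026 -1.    ]
[0.5075 0.2415 0.155 ] [-2.12  -2.314  0.009]
((0.5819984078407288, 0.24698778986930847), (0.07376059144735336, 0.0543929822742939), 4.384710788726807) depth z 0.13590541625321545 exp 0.13674513941594316
fwd,left 0.07469698509708358 -0.0010469911609334573 toolyaw 5.012500829056522
now [0.5075 0.2415 0.155 ] t 18.1667
[[[-0.001,0.0,0.0,-0.36,-0.015,0.006,0.0],[-0.001,0.0,0.0,-0.36,-0.015,0.006,0.0],[-0.001,0.0,0.0,-0.36,-0.015,0.006,0.0],[-0.001,0.0,0.0,-0.36,-0.015,0.006,0.0],[-0.001,0.0,0.0,-0.36,-0.015,0.005,0.0]]]
[[[-0.001,0.0,0.0,-0.36,-0.015,0.005,0.0],[-0.001,0.0,0.0,-0.36,-0.015,0.005,0.0],[-0.001,0.0,0.0,-0.36,-0.015,0.005,0.0],[-0.001,0.0,0.0,-0.36,-0.015,0.005,0.0],[-0.001,0.0,0.0,-0.36,-0.015,0.005,0.0]]]
```

Emit:
{"method": "play_rows", "body": {
  "moves": [
    [[0,0,0,-0.1,-0.01,0,0],[0,0,0,-0.2,-0.01,0,0],[0,0,0,-0.3,-0.01,0,0],[0,0,0,-0.34,-0.01,0,0],[0,0,0,-0.34,-0.01,0,0]]
  ]
}}

```text
time: 18.58
tool_pos: [0.5141, 0.1123, 0.1563]
tcp_rot: [-2.119, -2.317, 0.007]
wrist_force: [-0.2, -0.6, -2.2]
width: 0.318
grip_force: 79.8
```

Emit:
{"method": "play_rows", "body": {
  "moves": [
    [[0,0,0,-0.34,-0.01,0,0],[0,0,0,-0.34,-0.01,0,0],[0,0,0,-0.34,-0.01,0,0],[0,0,0,-0.34,-0.01,0,0],[0,0,0,-0.34,-0.01,0,0]]
  ]
}}

```text
time: 19.0
tool_pos: [0.5237, -0.0582, 0.1567]
tcp_rot: [-2.121, -2.315, 0.006]
wrist_force: [1.1, 0.2, -3.0]
width: 0.317
grip_force: 79.8
```

Emit:
{"method": "play_rows", "body": {
  "moves": [
    [[0,0,0,-0.34,-0.01,0,0],[0,0,0,-0.18,-0.01,0,0],[0,0,0,-0.08,-0.01,0,0],[0,0,0,0,0,0,0],[0,0,0,0,0,0,0]]
  ]
}}

```text
time: 19.42
tool_pos: [0.5261, -0.116, 0.1565]
tcp_rot: [-2.122, -2.313, 0.006]
wrist_force: [0.7, 0.6, -2.9]
width: 0.321
grip_force: 79.7
```

Emit:
{"method": "play_rows", "body": {
  "moves": [
    [[0,0,0,0,0,0,0],[0,0,0,0,0,0,0],[0,0,0,0,0,0,0]]
  ]
}}

```text
time: 19.67
tool_pos: [0.5266, -0.1148, 0.1568]
tcp_rot: [-2.119, -2.317, 0.006]
wrist_force: [-0.9, -0.2, -2.6]
width: 0.317
grip_force: 79.7
```

```bash
python3 st.py; python3 snap.py w10; python3 pq.py w10.npz yellow; python3 go.py 0 .5255 -.1165 .15 5
```

```text
[ 0.5267 -0.1153  0.1569] [-2.12  -2.316  0.006] [-0.4  0.2 -3.4] 19.8667 yaw 5.07 tz [-0.0038 -0.0015 -1.    ]
[ 0.5266 -0.1155  0.1568] [-2.12  -2.316  0.006]
((0.6013028621673584, -0.10945583879947662), (0.0741998478770256, 0.05872950330376625), 4.007326602935791) depth z 0.13817337546918168 exp 0.1385379755161488
fwd,left 0.07490448812501378 -0.0005752591960323551 toolyaw 5.061526582733933
now [ 0.5266 -0.1155  0.1568] t 19.9167
[[[-0.008,0.002,0.002,-0.009,-0.012,0.068,0.0]]]
```

Adjust by (−9, −12 hundredths of cm) and lower 119 mm.

Emit:
{"method": "play_rows", "body": {
  "moves": [
    [[0,0,-0.015,-0.01,-0.012,0.1,0],[0,0,0,0,0,0.22,0],[0,0,0,0,0,0.22,0],[0,0,0,0,0,0.22,0],[0,0,0,0,0,0.1,0]]
  ]
}}

```text
time: 20.33
tool_pos: [0.5225, -0.1166, 0.0672]
tcp_rot: [-2.109, -2.32, 0.01]
wrist_force: [-0.6, 0.0, -3.2]
width: 0.317
grip_force: 79.5
```

Emit:
{"method": "play_rows", "body": {
  "moves": [
    [[0,0,0,0,0,0.09,0],[0,0,0,0,0,0.06,0],[0,0,0,0,0,0.06,0],[0,0,0,0,0,0.06,0],[0,0,0,0,0,0.05,0]]
  ]
}}

```text
time: 20.75
tool_pos: [0.5261, -0.1175, 0.0393]
tcp_rot: [2.113, 2.324, -0.004]
wrist_force: [-0.4, 0.8, -1.4]
width: 0.322
grip_force: 79.9
```

Emit:
{"method": "play_rows", "body": {
  "moves": [
    [[0,0,0,0,0,0,0],[0,0,0,0,0,0,0],[0,0,0,0,0,0,0],[0,0,0,0,0,0,0]]
  ]
}}

```text
time: 21.08
tool_pos: [0.5257, -0.1174, 0.0396]
tcp_rot: [-2.113, -2.324, 0.005]
wrist_force: [-0.7, 0.4, -1.6]
width: 0.316
grip_force: 79.9
```

```bash
python3 st.py; python3 snap.py w11; python3 pz.py w11.npz yellow
```

```text
[ 0.5253 -0.1173  0.0392] [-2.113 -2.323  0.005] [-0.2 -0.2 -1.9] 21.2833 yaw 5.44 tz [-0.0033 -0.0016 -1.    ]
[ 0.5252 -0.1173  0.0391] [-2.112 -2.323  0.005]
yellow ((0.6005566120147705, -0.11331851780414581), (0.0792994275689125, 0.05456347018480301), 5.4610371589660645) 0.027371710477667115
```

Emit:
{"method": "play_rows", "body": {
  "moves": [
    [[0,0,0,0,-0.1,0,0],[0,0,0,0,-0.2,0,0],[0,0,0,0,-0.25,0,0],[0,0,0,0,-0.25,0,0],[0,0,0,0,-0.25,0,0]]
  ]
}}

```text
time: 21.75
tool_pos: [0.4186, -0.127, 0.039]
tcp_rot: [-2.111, -2.323, 0.007]
wrist_force: [-0.7, -0.1, -1.8]
width: 0.319
grip_force: 79.9
```

Emit:
{"method": "play_rows", "body": {
  "moves": [
    [[0,0,0,0,-0.15,0,0],[0,0,0,0,-0.08,0,0],[0,0,0,0,0,-0.3,0],[0,0,0,0,0,-0.4,0],[0,0,0,0,0,-0.3,0]]
  ]
}}

```text
time: 22.17
tool_pos: [0.3978, -0.1293, 0.1412]
tcp_rot: [-2.113, -2.323, 0.005]
wrist_force: [1.4, -1.5, -1.7]
width: 0.317
grip_force: 80.0
```

Emit:
{"method": "play_rows", "body": {
  "moves": [
    [[0,0,0,0,0,0,0],[0,0,0,0,0,0,0],[0,0,0,0,0,0,0]]
  ]
}}

```text
time: 22.42
tool_pos: [0.3976, -0.129, 0.1389]
tcp_rot: [-2.112, -2.323, 0.006]
wrist_force: [0.5, 0.8, -2.0]
width: 0.318
grip_force: 80.1
```

```bash
python3 st.py; python3 pz.py top red yellow; python3 go.py 0 .44 -.411 .14 -5.5
```

```text
[ 0.3966 -0.1287  0.1374] [-2.11  -2.32   0.008] [-0.   0.9 -1.1] 22.6167 yaw 5.45 tz [-7.4e-03 -1.0e-04 -1.0e+00]
red ((0.6133443117141724, -0.2545837461948395), (0.07394154369831085, 0.05379471927881241), 4.783411979675293) 0.028005714182218706
yellow ((0.6016840934753418, -0.11198266595602036), (0.07533660531044006, 0.054545652121305466), 4.742286205291748) 0.027929968604266584
now [ 0.3968 -0.1287  0.1377] t 22.6667
[[[-0.002,0.0,0.048,-0.356,0.02,-0.003,0.0],[-0.002,0.0,0.048,-0.356,0.029,-0.003,0.0],[-0.002,0.0,0.048,-0.355,0.037,-0.003,0.0],[-0.002,0.0,0.048,-0.354,0.046,-0.003,0.0],[-0.002,0.0,0.048,-0.353,0.054,-0.003,0.0]]]
[[[-0.002,0.0,0.048,-0.351,0.063,-0.003,0.0],[-0.002,0.0,0.048,-0.35,0.071,-0.003,0.0],[-0.002,0.0,0.048,-0.348,0.079,-0.003,0.0]]]
```

Both plaques are seated. I carry the spatula back to its tile.

Emit:
{"method": "play_rows", "body": {
  "moves": [
    [[0,0,0.048,-0.356,0.02,0,0],[0,0,0.048,-0.356,0.029,0,0],[0,0,0.048,-0.355,0.037,0,0],[0,0,0.048,-0.354,0.046,0,0],[0,0,0.048,-0.353,0.054,0,0]]
  ]
}}

```text
time: 23.08
tool_pos: [0.4245, -0.3069, 0.1383]
tcp_rot: [-2.248, -2.19, 0.006]
wrist_force: [-0.2, 0.5, -0.8]
width: 0.319
grip_force: 79.8
```

Emit:
{"method": "play_rows", "body": {
  "moves": [
    [[0,0,0.048,-0.351,0.063,0,0],[0,0,0.048,-0.35,0.071,0,0],[0,0,0.048,-0.348,0.079,0,0],[0,0,0,0,0,0.3,0],[0,0,0,0,0,0.3,0]]
  ]
}}

```text
time: 23.5
tool_pos: [0.4426, -0.4158, 0.0804]
tcp_rot: [2.326, 2.105, -0.006]
wrist_force: [-1.1, 0.3, -2.9]
width: 0.317
grip_force: 80.0
```

Emit:
{"method": "play_rows", "body": {
  "moves": [
    [[0,0,0,0,0,0,0],[0,0,0,0,0,0,0],[0,0,0,0,0,0,0],[0,0,0,0,0,0,0]]
  ]
}}

```text
time: 23.83
tool_pos: [0.442, -0.4122, 0.0814]
tcp_rot: [2.325, 2.111, -0.006]
wrist_force: [0.4, -0.9, -1.9]
width: 0.316
grip_force: 79.6
```

```bash
python3 st.py; python3 go.py 0 .44 -.4135 .036 -5.5
```

```text
[ 0.4418 -0.4121  0.0814] [ 2.325  2.111 -0.006] [ 0.4 -0.2 -2.1] 24.0333 yaw -5.53 tz [-0.0017 -0.0036 -1.    ]
now [ 0.4418 -0.4121  0.0814] t 24.0333
[[[-0.001,0.004,0.0,-0.007,-0.008,0.227,0.0],[-0.001,0.004,0.0,-0.007,-0.008,0.227,0.0]]]
```

Emit:
{"method": "play_rows", "body": {
  "moves": [
    [[0,0,0,0,0,0.2,0],[0,0,0,0,0,0.12,0],[0,0,0,0,0,0.06,0],[0,0,0,0,0,0.03,0],[0,0,0,0,0,0.02,0]]
  ]
}}

```text
time: 24.45
tool_pos: [0.4403, -0.4112, 0.0361]
tcp_rot: [-2.324, -2.109, 0.006]
wrist_force: [-2.4, 2.9, 3.8]
width: 0.317
grip_force: 80.6
```

Emit:
{"method": "play_rows", "body": {
  "moves": [
    [[0,0,0,0,0,0.02,0],[0,0,0,0,0,0,0],[0,0,0,0,0,0,0],[0,0,0,0,0,0,0]]
  ]
}}

```text
time: 24.78
tool_pos: [0.4414, -0.4124, 0.0358]
tcp_rot: [2.326, 2.111, -0.006]
wrist_force: [-1.6, 1.4, 3.6]
width: 0.32
grip_force: 80.6
```

```bash
python3 st.py
```

```text
[ 0.4414 -0.4124  0.0357] [ 2.326  2.11  -0.006] [-2.8  0.2  6.5] 24.9833 yaw -5.57 tz [-0.0022 -0.0029 -1.    ]
```

Emit:
{"method": "play_rows", "body": {
  "moves": [
    [[0,0,0,0,0,0,85],[0,0,0,0,0,0,85],[0,0,0,0,0,0,85],[0,0,0,0,0,0,85],[0,0,0,0,0,0,85]]
  ]
}}

```text
time: 25.4
tool_pos: [0.4405, -0.4114, 0.0342]
tcp_rot: [-2.325, -2.11, 0.006]
wrist_force: [-0.8, -0.2, -0.1]
width: 0.99
grip_force: 0.0
```

Emit:
{"method": "play_rows", "body": {
  "moves": [
    [[0,0,0,0,0,-0.1,85],[0,0,0,0,0,-0.3,85],[0,0,0,0,0,-0.4,85],[0,0,0,0,0,-0.4,85],[0,0,0,0,0,-0.4,85]]
  ]
}}

```text
time: 25.82
tool_pos: [0.4409, -0.411, 0.1966]
tcp_rot: [-2.325, -2.11, 0.006]
wrist_force: [0.5, -1.2, 0.5]
width: 0.995
grip_force: 0.0
```

Emit:
{"method": "play_rows", "body": {
  "moves": [
    [[0,0,0,0,0,-0.4,85],[0,0,0,0,0,-0.4,85],[0,0,0,0,0,0,85],[0,0,0,0,0,0,85],[0,0,0,0,0,0,85]]
  ]
}}

```text
time: 26.23
tool_pos: [0.4415, -0.4112, 0.2751]
tcp_rot: [-2.326, -2.111, 0.006]
wrist_force: [-0.7, 0.4, -1.0]
width: 0.995
grip_force: 0.0
```

```bash
python3 st.py; python3 - <<'E'
from h import *
w=cam("wrist");c=cam("top");np.savez("top2.npz",**c)
im=np.vstack([c["image"][160:320,130:480],cv2.resize(w["image"],None,fx=.5,fy=.5)[:200,:].repeat(1,0) if 0 else cv2.resize(w["image"][100:320],(350,120))]);save("chk.png",cv2.resize(im,None,fx=2,fy=2))
hsv=cv2.cvtColor(c["image"],cv2.COLOR_RGB2HSV);S,V=hsv[...,1].astype(int),hsv[...,2].astype(int)
m=np.zeros((480,640),np.uint8);m[195:315,140:190]=((S<60)&(V>110))[195:315,140:190]
n,l,st,ce=cv2.connectedComponentsWithStats(m)
k=max(cv2.findContours(m,0,1)[0],key=cv2.contourArea)
print("plate",cv2.minAreaRect(np.array([ray(c,a,b,.008)[:2] for a,b in k[:,0]],np.float32)))
P=cloud(c);h=np.zeros_like(m);h[195:315,140:190]=(P[195:315,140:190,2]>.035);k=max(cv2.findContours(h,0,1)[0],key=cv2.contourArea)
print("handle",cv2.minAreaRect(np.array([ray(c,a,b,.05)[:2] for a,b in k[:,0]],np.float32)))
E
python3 go.py 85 .42 .0 .32 45 .42 .33 .32 93
```

```text
[ 0.4407 -0.4104  0.2722] [-2.322 -2.107  0.006] [ 0.6 -0.1 -0.3] 26.4333 yaw -5.56 tz [-0.0067  0.0015 -1.    ]
plate ((0.516859233379364, 0.4169343411922455), (0.2833620011806488, 0.08732151985168457), 2.93919038772583)
handle ((0.5174629092216492, 0.4144589602947235), (0.0786772221326828, 0.023041099309921265), 2.328378915786743)
now [ 0.441  -0.4107  0.2727] t 26.5333
[[[-0.001,-0.001,-0.16,0.37,-0.055,-0.043,85.0],[-0.001,-0.001,-0.16,0.373,-0.026,-0.043,85.0],[-0.001,-0.001,-0.16,0.374,0.004,-0.043,85.0],[-0.001,-0.001,-0.16,0.372,0.034,-0.043,85.0],[-0.001,-0.001,-0.16,0.368,0.064,-0.043,85.0]]]
[[[-0.001,-0.001,-0.16,0.362,0.093,-0.043,85.0],[-0.001,-0.001,-0.16,0.353,0.122,-0.043,85.0],[-0.001,-0.001,-0.16,0.342,0.15,-0.043,85.0],[-0.001,-0.001,-0.16,0.329,0.177,-0.043,85.0],[-0.001,-0.001,-0.16,0.314,0.203,-0.043,85.0]]]
[[[-0.001,-0.001,-0.16,0.297,0.227,-0.043,85.0],[0.0,0.0,-0.186,0.259,0.259,0.0,85.0],[0.0,0.0,-0.186,0.234,0.282,0.0,85.0],[0.0,0.0,-0.186,0.207,0.303,0.0,85.0],[0.0,0.0,-0.186,0.178,0.321,0.0,85.0]]]
[[[0.0,0.0,-0.186,0.147,0.336,0.0,85.0],[0.0,0.0,-0.186,0.115,0.348,0.0,85.0],[0.0,0.0,-0.186,0.082,0.357,0.0,85.0],[0.0,0.0,-0.186,0.049,0.363,0.0,85.0],[0.0,0.0,-0.186,0.015,0.366,0.0,85.0]]]
```

View pics/chk.png

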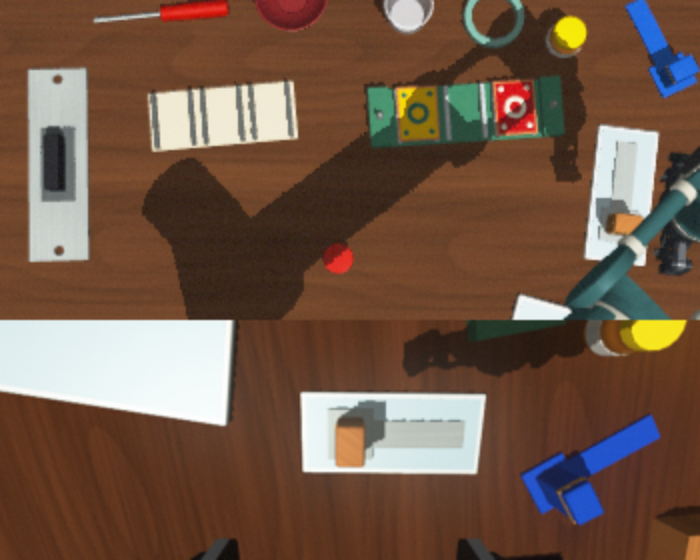

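The plate has been knocked to about (0.517, 0.416). The plaques are seated at (419,112) and (515,105), and the spatula lies flat on its tile. I move to the plate.

Emit:
{"method": "play_rows", "body": {
  "moves": [
    [[0,0,-0.16,0.37,-0.055,-0.043,85],[0,0,-0.16,0.373,-0.026,-0.043,85],[0,0,-0.16,0.374,0.004,-0.043,85],[0,0,-0.16,0.372,0.034,-0.043,85],[0,0,-0.16,0.368,0.064,-0.043,85]]
  ]
}}

```text
time: 26.95
tool_pos: [0.4313, -0.223, 0.2951]
tcp_rot: [-1.854, -2.531, 0.005]
wrist_force: [0.7, 0.4, 0.1]
width: 0.994
grip_force: 0.0
```

Emit:
{"method": "play_rows", "body": {
  "moves": [
    [[0,0,-0.16,0.362,0.093,-0.043,85],[0,0,-0.16,0.353,0.122,-0.043,85],[0,0,-0.16,0.342,0.15,-0.043,85],[0,0,-0.16,0.329,0.177,-0.043,85],[0,0,-0.16,0.314,0.203,-0.043,85]]
  ]
}}

```text
time: 27.37
tool_pos: [0.422, -0.0364, 0.3168]
tcp_rot: [-1.315, -2.849, 0.005]
wrist_force: [1.9, 0.4, -0.3]
width: 0.998
grip_force: 0.0
```

```bash
python3 go.py 85 .517 .4155 .18 92.6
```

```text
now [ 0.422  -0.0364  0.3168] t 27.3667
[[[0.0,-0.001,-0.14,0.217,0.282,0.104,85.0],[0.0,-0.001,-0.14,0.197,0.296,0.104,85.0],[0.0,-0.001,-0.14,0.175,0.309,0.104,85.0],[0.0,-0.001,-0.14,0.153,0.321,0.104,85.0],[0.0,-0.001,-0.14,0.131,0.331,0.105,85.0]]]
[[[0.0,-0.001,-0.14,0.107,0.339,0.105,85.0],[0.0,-0.001,-0.14,0.083,0.345,0.105,85.0],[0.0,-0.001,-0.14,0.059,0.35,0.105,85.0],[0.0,-0.001,-0.14,0.034,0.354,0.105,85.0],[0.0,-0.001,-0.14,0.01,0.355,0.105,85.0]]]
[[[0.0,-0.001,-0.14,-0.015,0.355,0.105,85.0],[0.0,-0.001,-0.14,-0.04,0.353,0.105,85.0],[0.0,-0.001,-0.14,-0.065,0.349,0.105,85.0]]]
```

Emit:
{"method": "play_rows", "body": {
  "moves": [
    [[0,0,-0.14,0.217,0.282,0.104,85],[0,0,-0.14,0.197,0.296,0.104,85],[0,0,-0.14,0.175,0.309,0.104,85],[0,0,-0.14,0.153,0.321,0.104,85],[0,0,-0.14,0.131,0.331,0.105,85]]
  ]
}}

```text
time: 27.78
tool_pos: [0.4596, 0.1376, 0.2637]
tcp_rot: [-0.798, -3.035, 0.004]
wrist_force: [1.0, -0.4, 0.2]
width: 1.0
grip_force: 0.0
```

Emit:
{"method": "play_rows", "body": {
  "moves": [
    [[0,0,-0.14,0.107,0.339,0.105,85],[0,0,-0.14,0.083,0.345,0.105,85],[0,0,-0.14,0.059,0.35,0.105,85],[0,0,-0.14,0.034,0.354,0.105,85],[0,0,-0.14,0.01,0.355,0.105,85]]
  ]
}}

```text
time: 28.2
tool_pos: [0.4966, 0.311, 0.2103]
tcp_rot: [-0.257, -3.126, 0.004]
wrist_force: [0.6, -0.5, 0.0]
width: 0.992
grip_force: 0.0
```

Emit:
{"method": "play_rows", "body": {
  "moves": [
    [[0,0,-0.14,-0.015,0.355,0.105,85],[0,0,-0.14,-0.04,0.353,0.105,85],[0,0,-0.14,-0.065,0.349,0.105,85],[0,0,0,0,0,0,85],[0,0,0,0,0,0,85]]
  ]
}}

```text
time: 28.62
tool_pos: [0.518, 0.4145, 0.177]
tcp_rot: [0.069, -3.133, 0.006]
wrist_force: [-0.6, 0.8, 0.9]
width: 0.993
grip_force: 0.0
```

```bash
python3 st.py; python3 snap.py w12; python3 - <<'E'
from h import *
c=dict(np.load("w12.npz"));P=cloud(c)
h=((P[...,2]>.042)&(P[...,2]<.058)&(np.hypot(P[...,0]-.517,P[...,1]-.416)<.06)).astype(np.uint8)
k=max(cv2.findContours(h,0,1)[0],key=cv2.contourArea)
print("handle",cv2.minAreaRect(np.array([ray(c,a,b,.05)[:2] for a,b in k[:,0]],np.float32)))
hsv=cv2.cvtColor(c["image"],cv2.COLOR_RGB2HSV);V=hsv[...,2]
E
python3 go.py 85 .517 .4155 .02 92.6
```

```text
[0.5192 0.4125 0.1804] [ 6.400e-02 -3.137e+00  2.000e-03] [-0.3 -0.3  0.3] 28.8167 yaw 92.35 tz [-0.0036 -0.0016 -1.    ]
[0.5194 0.4124 0.1808] [ 6.400e-02 -3.138e+00  2.000e-03]
handle ((0.5159936547279358, 0.41546863317489624), (0.07971962541341782, 0.02181301638484001), 2.740619421005249)
now [0.5194 0.4124 0.1808] t 28.8667
[[[0.0,-0.001,-0.002,0.004,0.007,0.322,85.0],[0.0,-0.001,-0.002,0.004,0.007,0.322,85.0],[0.0,-0.001,-0.002,0.004,0.007,0.322,85.0],[0.0,-0.001,-0.002,0.004,0.006,0.322,85.0],[0.0,-0.001,-0.002,0.004,0.006,0.322,85.0]]]
```

View pics/w12.png

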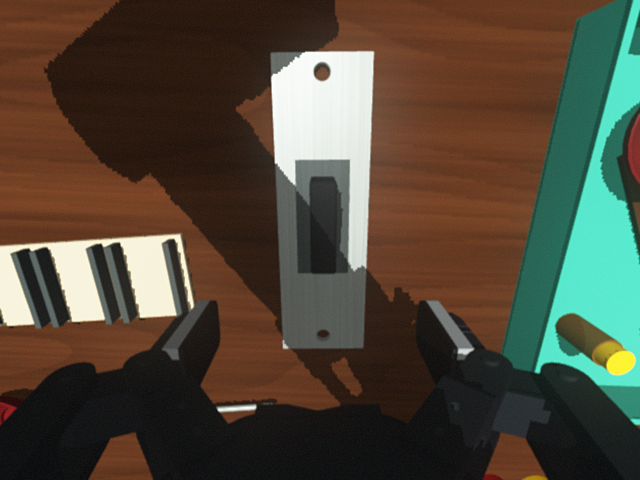

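The wrist view shows the plate centred at (322,200), handle at (323,225), and the tray edge well clear on the right. I descend on the handle.

Emit:
{"method": "play_rows", "body": {
  "moves": [
    [[0,0,-0.006,0.034,0.031,0.3,85],[0,0,0,0,0,0.38,85],[0,0,0,0,0,0.38,85],[0,0,0,0,0,0.3,85],[0,0,0,0,0,0.15,85]]
  ]
}}

```text
time: 29.28
tool_pos: [0.5127, 0.4133, 0.0252]
tcp_rot: [0.068, -3.132, 0.008]
wrist_force: [-0.6, -0.5, -0.4]
width: 0.995
grip_force: 0.0
```

Emit:
{"method": "play_rows", "body": {
  "moves": [
    [[0,0,0,0,0,0.08,85],[0,0,0,0,0,0,85],[0,0,0,0,0,0,85],[0,0,0,0,0,0,85],[0,0,0,0,0,0,85]]
  ]
}}

```text
time: 29.7
tool_pos: [0.5169, 0.4175, 0.0239]
tcp_rot: [-0.071, 3.141, 0.002]
wrist_force: [0.3, 0.6, -0.6]
width: 0.995
grip_force: 0.0
```

```bash
python3 st.py
```

```text
[0.5156 0.4168 0.0222] [ 0.071 -3.138  0.   ] [-0.1  0.4 -0.2] 29.9 yaw 92.6 tz [-2.3e-03 -3.0e-04 -1.0e+00]
```

Emit:
{"method": "play_rows", "body": {
  "moves": [
    [[0,0,0,0,-0.01,0.035,85],[0,0,0,0,0,0,0],[0,0,0,0,0,0,0],[0,0,0,0,0,0,0],[0,0,0,0,0,0,0]]
  ],
  "newtons": 110
}}

```text
time: 30.32
tool_pos: [0.5149, 0.4151, 0.0173]
tcp_rot: [0.071, -3.137, 0.002]
wrist_force: [-0.3, 0.6, 0.3]
width: 0.448
grip_force: 0.0
```

Emit:
{"method": "play_rows", "body": {
  "moves": [
    [[0,0,0,0,0,0,0],[0,0,0,0,0,0,0],[0,0,0,0,0,0,0],[0,0,0,0,0,0,0]]
  ],
  "newtons": 110
}}

```text
time: 30.65
tool_pos: [0.5153, 0.4155, 0.0178]
tcp_rot: [0.071, -3.137, 0.001]
wrist_force: [0.6, 0.1, 1.6]
width: 0.246
grip_force: 108.3
```

Emit:
{"method": "play_rows", "body": {
  "moves": [
    [[0,0,0,0,0,-0.05,0],[0,0,0,0,0,-0.15,0],[0,0,0,0,0,-0.3,0],[0,0,0,0,0,-0.4,0],[0,0,0,0,0,-0.4,0]]
  ]
}}

```text
time: 31.07
tool_pos: [0.5136, 0.4139, 0.1469]
tcp_rot: [0.071, -3.132, 0.007]
wrist_force: [1.8, 1.2, -5.4]
width: 0.239
grip_force: 108.0
```

Emit:
{"method": "play_rows", "body": {
  "moves": [
    [[0,0,0,0,0,-0.4,0],[0,0,0,0,0,0,0],[0,0,0,0,0,0,0],[0,0,0,0,0,0,0]]
  ]
}}

```text
time: 31.4
tool_pos: [0.5148, 0.4147, 0.1867]
tcp_rot: [0.071, -3.135, 0.004]
wrist_force: [-0.1, 0.4, -6.3]
width: 0.241
grip_force: 108.3
```

```bash
python3 st.py; python3 go.py 0 .5 .2 .20 50 .5 -.05 .20 5.0 .600 -.18 .20 5
```

```text
[0.514  0.4142 0.184 ] [ 0.071 -3.132  0.008] [-0.7  0.5 -6.1] 31.6 yaw 92.59 tz [-0.0086 -0.005  -1.    ]
now [0.514  0.4142 0.184 ] t 31.6
[[[-0.002,-0.002,0.212,0.034,-0.305,-0.021,0.0],[-0.002,-0.002,0.212,0.001,-0.307,-0.021,0.0],[-0.002,-0.002,0.212,-0.031,-0.305,-0.022,0.0],[-0.002,-0.002,0.212,-0.063,-0.3,-0.022,0.0],[-0.002,-0.002,0.212,-0.095,-0.292,-0.022,0.0]]]
[[[-0.002,-0.002,0.212,-0.125,-0.28,-0.023,0.0],[-0.002,-0.002,0.212,-0.154,-0.265,-0.023,0.0],[0.0,0.0,0.224,-0.23,-0.274,0.0,0.0],[0.0,0.0,0.224,-0.259,-0.246,0.0,0.0],[0.0,0.0,0.224,-0.285,-0.216,0.0,0.0]]]
[[[0.0,0.0,0.224,-0.307,-0.182,0.0,0.0],[0.0,0.0,0.224,-0.326,-0.147,0.0,0.0],[0.0,0.0,0.224,-0.34,-0.11,0.0,0.0],[0.0,0.0,0.224,-0.35,-0.071,0.0,0.0],[0.0,0.0,0.0,-0.276,0.177,0.0,0.0]]]
[[[0.0,0.0,0.0,-0.276,0.177,0.0,0.0],[0.0,0.0,0.0,-0.276,0.177,0.0,0.0],[0.0,0.0,0.0,-0.276,0.177,0.0,0.0],[0.0,0.0,0.0,-0.276,0.177,0.0,0.0]]]
```

Emit:
{"method": "play_rows", "body": {
  "moves": [
    [[0,0,0.06,0.01,-0.1,-0.02,0],[0,0,0.152,0.024,-0.205,-0.02,0],[0,0,0.212,0.001,-0.307,-0.02,0],[0,0,0.212,-0.031,-0.305,-0.02,0],[0,0,0.212,-0.063,-0.3,-0.02,0]]
  ]
}}

```text
time: 32.02
tool_pos: [0.5062, 0.2912, 0.1967]
tcp_rot: [-0.599, -3.079, 0.006]
wrist_force: [0.3, -0.2, -4.7]
width: 0.243
grip_force: 108.5
```

Emit:
{"method": "play_rows", "body": {
  "moves": [
    [[0,0,0.212,-0.095,-0.292,-0.02,0],[0,0,0.212,-0.125,-0.28,-0.02,0],[0,0,0.212,-0.154,-0.265,-0.02,0],[0,0,0.224,-0.23,-0.274,0,0],[0,0,0.224,-0.259,-0.246,0,0]]
  ]
}}

```text
time: 32.43
tool_pos: [0.5003, 0.1278, 0.2035]
tcp_rot: [-1.403, -2.807, 0.006]
wrist_force: [0.1, 0.3, -6.0]
width: 0.238
grip_force: 108.5
```

Emit:
{"method": "play_rows", "body": {
  "moves": [
    [[0,0,0.224,-0.285,-0.216,0,0],[0,0,0.224,-0.307,-0.182,0,0],[0,0,0.224,-0.326,-0.147,0,0],[0,0,0.16,-0.24,-0.07,0,0],[0,0,0.08,-0.1,-0.03,0,0]]
  ]
}}

```text
time: 32.85
tool_pos: [0.5008, -0.0167, 0.2037]
tcp_rot: [-2.004, -2.417, 0.009]
wrist_force: [1.3, 0.5, -6.0]
width: 0.239
grip_force: 108.5
```

Emit:
{"method": "play_rows", "body": {
  "moves": [
    [[0,0,0,0,0,0,0],[0,0,0,0,0,0,0],[0,0,0,0,0,0,0],[0,0,0,0,0,0,0]]
  ]
}}

```text
time: 33.18
tool_pos: [0.5015, -0.0117, 0.2039]
tcp_rot: [-1.992, -2.426, 0.005]
wrist_force: [-0.3, 0.5, -6.1]
width: 0.24
grip_force: 108.5
```

```bash
python3 st.py; python3 snap.py w13; python3 go.py 0  .60 -.18 .17 5
```

```text
[ 0.5018 -0.012   0.2041] [-1.992 -2.426  0.006] [-0.1  0.6 -6.2] 33.3833 yaw 11.21 tz [-0.0039 -0.0014 -1.    ]
[ 0.5018 -0.0121  0.2041] [-1.993 -2.426  0.006]
now [ 0.5018 -0.0121  0.2041] t 33.4333
[[[-0.002,0.0,0.043,-0.367,0.128,0.068,0.0],[-0.002,0.0,0.043,-0.365,0.136,0.068,0.0],[-0.002,0.0,0.043,-0.362,0.143,0.068,0.0],[-0.002,0.0,0.043,-0.358,0.151,0.068,0.0],[-0.002,0.0,0.043,-0.355,0.159,0.068,0.0]]]
```

View pics/w13.png

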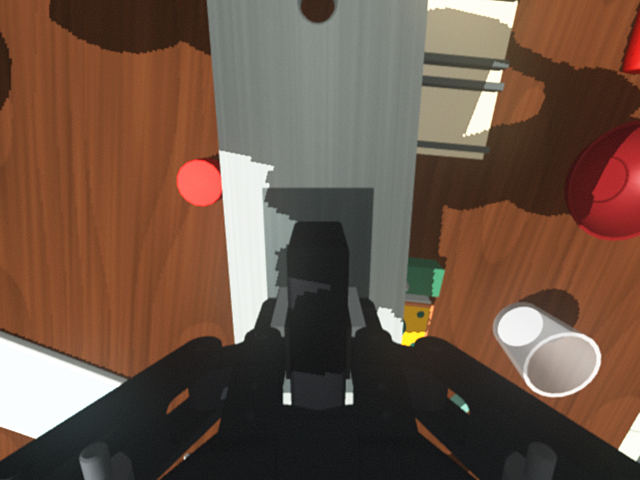

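The plate hangs level in the jaws, its +y hole at (318,7); edges run (208,0)-(234,340) and (427,0)-(405,300). I measure its pose in the tool frame.

```bash
cat > pl.py <<'E'
import sys
from h import *
c=dict(np.load(sys.argv[1]));P=cloud(c);s=bot.read_state();t=s["tool_pos"];R=Ro.from_rotvec(s["tcp_rot"]).as_matrix()
m=(abs(P[...,2]-(t[2]-.0098))<.012)&(c["depth"]>0);m[185:]=0
Q=P[m];co=np.linalg.lstsq(np.c_[Q[:,:2]-t[:2],np.ones(len(Q))],Q[:,2],rcond=None)[0];print("plane",co.round(4),"top at tcp exp",t[2]-.0098)
z=co[2];yaw=np.arctan2(R[1,1],R[0,1]);f=np.array([np.cos(yaw),np.sin(yaw)]);l=np.array([-f[1],f[0]])
T=lambda u,v:(lambda X:np.array([(X[:2]-t[:2])@f,(X[:2]-t[:2])@l]))(ray(c,u,v,P_at(X0:=ray(c,u,v,z))))
def P_at(X): return co[0]*(X[0]-t[0])+co[1]*(X[1]-t[1])+co[2]
L=[];Rr=[]
for v in range(15,150,3):
    w=np.nonzero(m[v])[0];w=w[(w>150)&(w<480)];L.append(T(w.min(),v));Rr.append(T(w.max()+1,v))
for n,E in(("L",L),("R",Rr)):
    E=np.array(E);k=np.polyfit(E[:,1],E[:,0],1);print(n,"fwd at tcp",k[1].round(4),"angle deg",np.degrees(-np.arctan(k[0])).round(2))
g=cv2.cvtColor(c["image"],cv2.COLOR_RGB2GRAY);
h=(g[0:40,290:350]<70)&(c["depth"][0:40,290:350]>c["depth"][60,318]*1.15)
v,u=np.nonzero(h);print("hole px",u.min()+290,u.max()+290,v.min(),v.max());
uc=(u.min()+u.max())/2+290;r=(u.max()-u.min()+1)/2
print("hole tool(fwd,left)",[T(uc,a).round(4).tolist() for a in (v.max()-r,v.mean())])
E
python3 pl.py w13.npz
```

```text
plane [-0.0026 -0.0055  0.1942] top at tcp exp 0.1943489200821542
L fwd at tcp -0.0425 angle deg 0.17
R fwd at tcp 0.0433 angle deg 0.06
hole px 301 333 0 22
hole tool(fwd,left) [[-0.0, 0.123], [-0.0001, 0.1217]]
```

```bash
python3 go.py 0  .605 -.18 .15 5
```

```text
now [ 0.5018 -0.0121  0.2041] t 33.4333
[[[-0.001,0.0,0.036,-0.308,0.115,0.09,0.0],[-0.001,0.0,0.036,-0.306,0.12,0.09,0.0],[-0.001,0.0,0.036,-0.304,0.126,0.09,0.0],[-0.001,0.0,0.036,-0.301,0.131,0.09,0.0],[-0.001,0.0,0.036,-0.299,0.136,0.09,0.0]]]
[[[-0.001,0.0,0.036,-0.296,0.142,0.09,0.0]]]
```

Emit:
{"method": "play_rows", "body": {
  "moves": [
    [[0,0,0.036,-0.308,0.115,0.09,0],[0,0,0.036,-0.306,0.12,0.09,0],[0,0,0.036,-0.304,0.126,0.09,0],[0,0,0.036,-0.301,0.131,0.09,0],[0,0,0.036,-0.299,0.136,0.09,0]]
  ]
}}

```text
time: 33.85
tool_pos: [0.5884, -0.1539, 0.1586]
tcp_rot: [-2.102, -2.333, 0.005]
wrist_force: [0.8, -0.3, -5.4]
width: 0.242
grip_force: 108.6
```

Emit:
{"method": "play_rows", "body": {
  "moves": [
    [[0,0,0.036,-0.296,0.142,0.09,0],[0,0,0,0,0,0.2,0],[0,0,0,0,0,0.2,0],[0,0,0,0,0,0.1,0],[0,0,0,0,0,0,0]]
  ]
}}

```text
time: 34.27
tool_pos: [0.6017, -0.1799, 0.096]
tcp_rot: [-2.118, -2.309, 0.01]
wrist_force: [-1.1, 0.1, -5.7]
width: 0.238
grip_force: 108.8
```

Emit:
{"method": "play_rows", "body": {
  "moves": [
    [[0,0,0,0,0,0,0],[0,0,0,0,0,0,0],[0,0,0,0,0,0,0]]
  ]
}}

```text
time: 34.52
tool_pos: [0.6058, -0.181, 0.102]
tcp_rot: [2.122, 2.315, -0.004]
wrist_force: [-0.1, 0.3, -5.3]
width: 0.241
grip_force: 108.8
```

```bash
python3 st.py; python3 snap.py w14; python3 go.py 0  .605 -.18 .076 5; python3 - <<'E'
from h import *
c=dict(np.load("w14.npz"));s=cam("side");np.savez("side2.npz",**s)
a=cv2.resize(s["image"][150:290,240:360],None,fx=4,fy=4,interpolation=cv2.INTER_CUBIC)[:480]
b=cv2.resize(c["image"][0:80,270:370],None,fx=3,fy=3)
o=np.zeros((560,790,3),np.uint8);o[:480,:480]=a[:480,:480];o[:240,485:785]=b;save("fit.png",o)
E
```

```text
[ 0.6051 -0.181   0.1013] [ 2.124  2.315 -0.004] [-0.   0.2 -6.3] 34.7167 yaw 4.95 tz [-0.0019 -0.0021 -1.    ]
[ 0.6049 -0.181   0.101 ] [-2.123 -2.315  0.005]
now [ 0.6049 -0.181   0.101 ] t 34.7667
[[[-0.005,0.003,-0.002,0.011,0.002,0.25,0.0]]]
```

View pics/fit.png

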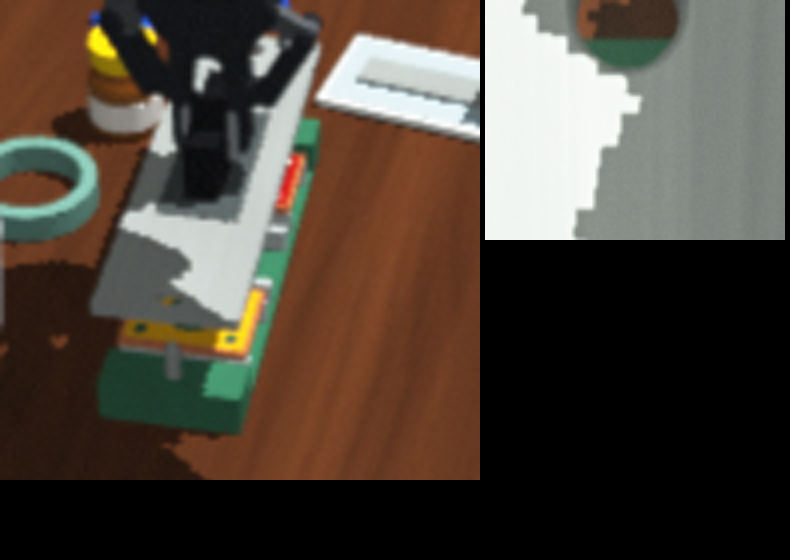

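The side crop shows the +y hole at (170,300) and pin1's tip at (172,344) below it. I compare the two by casting rays.

```bash
python3 - <<'E'
from h import *
c=dict(np.load("side2.npz"))
z=.101-.0178
for n,u,v,zz in(("hole top",170,300,z+.008),("hole mid",170,300,z+.004),("pintip",172,344,.054)):
    print(n,ray(c,u/4+240-.375,v/4+150-.375,zz).round(4))
a=np.radians(5);bed=np.array([.6057,-.1825]);print("pin1 exp",bed+.127*np.array([-np.sin(a),np.cos(a)]))
for X in([.5946,-.056,.054],): print((px(c,X)-[240,150])*4)
g=c["image"];print("hole col/row patch");
E
```

```text
hole top [ 0.5923 -0.0528  0.0912]
hole mid [ 0.5939 -0.0571  0.0872]
pintip [ 0.5938 -0.0561  0.054 ]
pin1 exp [ 0.59463122 -0.05598327]
[169.11612199 342.38619573]
hole col/row patch
```

Emit:
{"method": "play_rows", "body": {
  "moves": [
    [[0,0,0,0.011,0.002,0.12,0],[0,0,0,0,0,0.1,0],[0,0,0,0,0,0.03,0],[0,0,0,0,0,0,0],[0,0,0,0,0,0,0]]
  ]
}}

```text
time: 35.23
tool_pos: [0.6036, -0.1797, 0.0737]
tcp_rot: [-2.121, -2.312, 0.007]
wrist_force: [0.4, 0.1, -5.4]
width: 0.238
grip_force: 109.0
```

Emit:
{"method": "play_rows", "body": {
  "moves": [
    [[0,0,0,0,0,0.02,0],[0,0,0,0,0,0.02,0],[0,0,0,0,0,0.02,0],[0,0,0,0,0,0.02,0],[0,0,0,0,0,0,0]]
  ]
}}

```text
time: 35.65
tool_pos: [0.6041, -0.1799, 0.0666]
tcp_rot: [-2.122, -2.313, 0.006]
wrist_force: [-0.2, 1.1, -5.7]
width: 0.239
grip_force: 109.0
```

```bash
python3 st.py
```

```text
[ 0.6046 -0.18    0.0672] [-2.123 -2.314  0.006] [ 0.2 -0.1 -4.6] 35.85 yaw 4.93 tz [-0.0036 -0.0016 -1.    ]
```

The plate is over both pins with no contact force. I keep lowering.

Emit:
{"method": "play_rows", "body": {
  "moves": [
    [[0,0,0,0,0,0.03,0],[0,0,0,0,0,0.03,0],[0,0,0,0,0,0.03,0],[0,0,0,0,0,0.03,0],[0,0,0,0,0,0,0]]
  ]
}}

```text
time: 36.27
tool_pos: [0.6036, -0.1797, 0.0539]
tcp_rot: [-2.122, -2.312, 0.007]
wrist_force: [0.0, -0.3, -6.6]
width: 0.24
grip_force: 109.0
```

Emit:
{"method": "play_rows", "body": {
  "moves": [
    [[0,0,0,0,0,0.03,0],[0,0,0,0,0,0.02,0],[0,0,0,0,0,0,0],[0,0,0,0,0,0,0]]
  ]
}}

```text
time: 36.6
tool_pos: [0.6042, -0.1799, 0.0498]
tcp_rot: [-2.122, -2.313, 0.006]
wrist_force: [0.5, -0.3, -5.3]
width: 0.239
grip_force: 109.0
```

```bash
python3 st.py
```

```text
[ 0.6046 -0.18    0.0502] [-2.123 -2.314  0.006] [ 0.2  0.2 -5.3] 36.8 yaw 4.93 tz [-0.0035 -0.0016 -1.    ]
```

Emit:
{"method": "play_rows", "body": {
  "moves": [
    [[0,0,0,0,0,0.015,0],[0,0,0,0,0,0.01,0],[0,0,0,0,0,0.01,0],[0,0,0,0,0,0,0],[0,0,0,0,0,0,0]]
  ]
}}

```text
time: 37.22
tool_pos: [0.6046, -0.1801, 0.0469]
tcp_rot: [-2.123, -2.314, 0.005]
wrist_force: [-0.8, -1.4, -2.4]
width: 0.241
grip_force: 109.4
```

Emit:
{"method": "play_rows", "body": {
  "moves": [
    [[0,0,0,0,0,0.01,0],[0,0,0,0,0,0,0],[0,0,0,0,0,0,0],[0,0,0,0,0,0,0]]
  ]
}}

```text
time: 37.55
tool_pos: [0.6046, -0.1801, 0.0468]
tcp_rot: [-2.123, -2.314, 0.005]
wrist_force: [-4.5, -0.3, 6.1]
width: 0.242
grip_force: 110.2
```

```bash
python3 st.py
```

```text
[ 0.6046 -0.1801  0.0469] [-2.123 -2.314  0.005] [-4.7  0.9  5.1] 37.75 yaw 4.93 tz [-0.0033 -0.0017 -1.    ]
```

Seated at the expected height. Release and retreat upward.

Emit:
{"method": "play_rows", "body": {
  "moves": [
    [[0,0,0,0,0,0,85],[0,0,0,0,0,0,85],[0,0,0,0,0,0,85],[0,0,0,0,0,0,85],[0,0,0,0,0,0,85]]
  ]
}}

```text
time: 38.17
tool_pos: [0.6046, -0.18, 0.0455]
tcp_rot: [-2.123, -2.314, 0.006]
wrist_force: [-0.6, 1.0, 0.3]
width: 0.931
grip_force: 0.0
```

Emit:
{"method": "play_rows", "body": {
  "moves": [
    [[0,0,0,0,0,-0.05,85],[0,0,0,0,0,-0.2,85],[0,0,0,0,0,-0.4,85],[0,0,0,0,0,-0.4,85],[0,0,0,0,0,-0.4,85]]
  ]
}}

```text
time: 38.58
tool_pos: [0.6043, -0.1796, 0.1917]
tcp_rot: [-2.122, -2.313, 0.007]
wrist_force: [0.8, -0.8, 0.2]
width: 0.995
grip_force: 0.0
```

Emit:
{"method": "play_rows", "body": {
  "moves": [
    [[0,0,0,0.4,-0.1,-0.2,85],[0,0,0,0.4,-0.1,-0.2,85],[0,0,0,0.4,-0.1,-0.2,85],[0,0,0,0.4,-0.1,-0.1,85],[0,0,0,0.4,-0.1,0,85]]
  ]
}}

```text
time: 39.0
tool_pos: [0.5432, 0.0051, 0.259]
tcp_rot: [2.123, 2.311, 0.001]
wrist_force: [1.2, 0.6, 1.2]
width: 0.999
grip_force: 0.0
```

Emit:
{"method": "play_rows", "body": {
  "moves": [
    [[0,0,0,0,0,0,85],[0,0,0,0,0,0,85],[0,0,0,0,0,0,85],[0,0,0,0,0,0,85],[0,0,0,0,0,0,85]]
  ]
}}

```text
time: 39.42
tool_pos: [0.5423, 0.0027, 0.2544]
tcp_rot: [-2.124, -2.311, 0.007]
wrist_force: [-0.2, 0.5, -0.5]
width: 0.993
grip_force: 0.0
```

```bash
python3 st.py; python3 - <<'E'
from h import *
t=cam("top");s=cam("side");w=cam("wrist")
a=np.radians(5);bed=np.array([.6057,-.1825])
B=np.array([[np.cos(a),-np.sin(a)],[np.sin(a),np.cos(a)]])
for n,c in(("top",t),("side",s)):
    P=cloud(c);q=(P[...,:2]-bed)@B;m=(abs(q[...,0])<.033)&(abs(q[...,0])>.018)&(abs(q[...,1])<.135)&(c["depth"]>0)
    Q=q[m];z=P[...,2][m];co=np.linalg.lstsq(np.c_[Q,np.ones(len(Q))],z,rcond=None)[0];print(n,"plate plane",co.round(4))
hsv=cv2.cvtColor(t["image"],cv2.COLOR_RGB2HSV);S,V=hsv[...,1].astype(int),hsv[...,2].astype(int)
q=(cloud(t)[...,:2]-bed)@B
m=((S<60)&(V>60)&(abs(q[...,0])<.08)&(abs(q[...,1])<.17)).astype(np.uint8);k=max(cv2.findContours(m,0,1)[0],key=cv2.contourArea)
print(cv2.minAreaRect(np.array([ray(t,x,y,.037)[:2] for x,y in k[:,0]],np.float32)))
o=np.zeros((480,790,3),np.uint8);o[:480,:480]=cv2.resize(s["image"][120:280,230:390],(480,480));o[:310,485:785]=cv2.resize(t["image"][165:320,300:450],(300,310));save("fin.png",o)
E
```

```text
[0.5422 0.0031 0.2545] [-2.124 -2.312  0.006] [ 1.  -0.   0.2] 39.6167 yaw 4.84 tz [-0.0045 -0.0015 -1.    ]
top plate plane [-0.5567  0.4525  0.0594]
side plate plane [-0.0044 -0.0001  0.0383]
((0.6201119422912598, -0.1940508931875229), (0.129789337515831, 0.262971431016922), 1.0168144702911377)
```

View pics/fin.png

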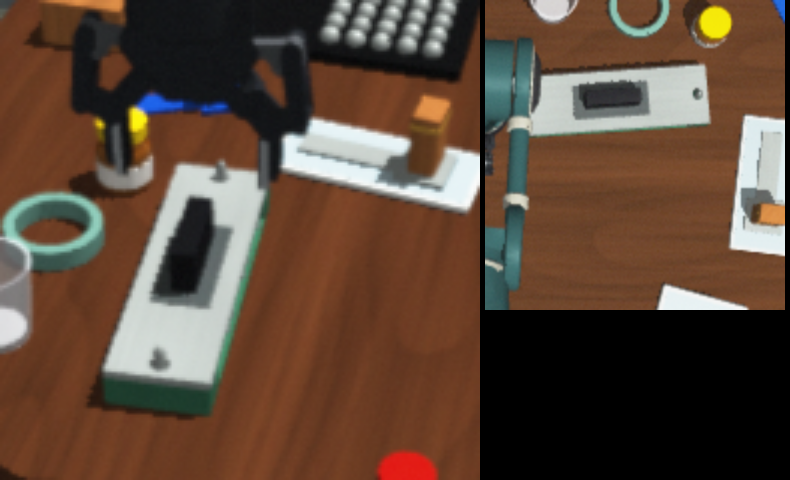

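The plate lies flush with both pins, at (160,358) and (220,172), standing through its holes. It is level, with its top at about 38 mm, and the spatula is flat on its tile. I hand in.

```bash
python3 -c "
from workcell import bot
print(bot.finish_job())"
```

```text
the job is handed in; nothing more can be done
None
```

I've handed the job in. The two plaques present (red and yellow) are on bed seats, the spatula is flat on its tile, and the press plate rests over both pins; the system returned no verdict.

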